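# Clear the swarf off a lubricator tank and hold its filler cap in the vent position

### The job

The machine's lubricator tank has just been topped up: with the scraper block, push all five steel chips off the tank's top into the pan under its open end, clear of the filler, then put the block back on the bench. Fit the winged filler cap - pins down through the notches until the brim lies on the neck - and turn it clockwise to half-way to its lock click, where the neck vents while the pump primes; it must not reach the click. Finish still gripping the cap and holding it there against the spring; keep the gripper off the chips, and leave the plain lid, jar, bottle, collet and nut around the tank where they stand.

Things in the scene. Friction and masses are not known exactly. Their poses are not given: they have to be found in the camera images.
- scraper_center (a point): Scraper block, white nylon with a steel strip along one long side, 160 g, standing on its working underside. This point is its centre, 30 mm above the underside. Lower block 130 (its x) x 24 (y) x 24 high; on its middle a grip 64 (x) x 18 (y) x 36 high: 60 high in all. Grip it across the 18 mm from above, and scrape with the underside on the deck, moving along its y.
- scraper: The same scraper block; origin at the middle of its underside, z up. Either long side (+y or -y) may go first.
- tank_deck (a point): Middle of the flat top (deck) of the white lubricator tank, on its surface, 90 mm above the bench; fixed. Deck 160 (its x) x 300 (y). Rails 6 high along both long sides (inner faces 76 from the middle) and the -y end; the +y end, y = +150, is open and lies over the pan. Chips lie at y = +55 to +135, x within 55. Pump motor at the -y end, 60 high above the deck.
- pan_in (a point): Middle of the inner floor of the bare-metal swarf pan on the bench under the tank's open end: outside 200 (its x) x 120 (y) x 45 mm high, walls and floor 3, axes as the tank's, fixed. Its near long wall stands 22 mm inside the deck's open edge, its far one 98 mm outside.
- pan: The swarf pan itself; origin under the middle of its base, axes as for its inner floor.
- cap_center (a point): Winged filler cap, black plastic, 110 g, standing on its plug; this point is its centre, 23 mm above the plug's underside. From below: plug 34 across, 15 high; round brim 56 across, 5 thick (15 to 20 up); wing bar 50 (its x) x 16 (y) x 26 high (20 to 46 up), to be gripped across the 16 from above.
- cap: The same cap; origin at the middle of the plug's underside, z up. Two steel bayonet pins, 7 mm thick, stick out of the plug along +x and -x, under the wing's two ends, to 24 from the axis, 4.5 above the plug's underside. A half turn of the cap makes no difference. The plug's lower edge has a 2.5 chamfer.
- filler_mouth (a point): Middle of the filler neck's mouth on the tank, on top of its flange (70 mm across, 30 above the deck), fixed. Hole 37 across, with two notches 11 wide, along its +x and -x, to 26 from the axis; flange 5 thick, free below. Fitted with its wing along the notches, the cap's centre is 8 above this point when the brim lies on the flange. Black marks on the rim: straight in, half-way, lock.
- vent_ring (a joint): Sprung vent ring inside the neck, rad, 0 at rest, growing as the cap's pins push it clockwise (seen from above). The pins meet it when the cap is 0.11 rad past straight in, so it reads 0.11 less than the cap's turn. It pushes back with 0.06 N m, 0.1 N m at half-way: left alone, the cap turns back.
- click (a joint): Sprung ball of the lock click in the neck, m, 0 when out. The click comes with the cap 1.45 rad (83 degrees) past straight in, clockwise, as a pin presses the ball in by 0.002; its resistance begins at 1.24 rad. Half-way is 0.725 rad (41.5 degrees).
- chip0: Curled dark steel chip no. 1 of 5, a flat C of 6 mm round section, about 24 across, 10 g, lying on the deck; origin at the middle of its underside.
- chip1: Curled dark steel chip no. 2 of 5, a flat C of 6 mm round section, about 24 across, 10 g, lying on the deck; origin at the middle of its underside.
- chip2: Curled dark steel chip no. 3 of 5, a flat C of 6 mm round section, about 24 across, 10 g, lying on the deck; origin at the middle of its underside.
- chip3: Curled dark steel chip no. 4 of 5, a flat C of 6 mm round section, about 24 across, 10 g, lying on the deck; origin at the middle of its underside.
- chip4: Curled dark steel chip no. 5 of 5, a flat C of 6 mm round section, about 24 across, 10 g, lying on the deck; origin at the middle of its underside.
- screw_lid: Plain round ribbed black screw lid, 50 across, 18 high, no wing and no pins: a bystander. Sizes in mm; origin at the middle of its underside.
- collet: Tapered steel collet standing on its small end, 33 across, 46 high: a bystander. Sizes in mm; origin at the middle of its underside.
- nut: Dark steel collet-nut ring, 50 across, 22 high: a bystander. Sizes in mm; origin at the middle of its underside.
- grease_jar: Grease jar, 70 across, 75 high: a bystander. Sizes in mm; origin at the middle of its underside.
- oil_bottle: White squeeze bottle with a thin spout, 64 across, 200 high: a bystander. Sizes in mm; origin at the middle of its underside.
There are look-alikes about, which are no part of the job. There is more than one size of the cap; the job needs the middle-sized.

How it is judged:
On the way, in this order (a step that is already met when the one before it is completed fails the run):
1. all five chips have been scraped into the pan (x of chip0 in the frame of pan_in between -0.098 and 0.098 m and y of chip0 in the frame of pan_in between -0.058 and 0.058 m and z of each of chip0, chip1, chip2, chip3, chip4 in the frame of pan_in below 0.035 m and x of chip1 in the frame of pan_in between -0.098 and 0.098 m and y of chip1 in the frame of pan_in between -0.058 and 0.058 m and x of chip2 in the frame of pan_in between -0.098 and 0.098 m and y of chip2 in the frame of pan_in between -0.058 and 0.058 m and x of chip3 in the frame of pan_in between -0.098 and 0.098 m and y of chip3 in the frame of pan_in between -0.058 and 0.058 m and x of chip4 in the frame of pan_in between -0.098 and 0.098 m and y of chip4 in the frame of pan_in between -0.058 and 0.058 m), for 0.2 s.
2. the scraper block is let go, on the bench (height (world z) of scraper_center below 0.045 m and contact force between scraper and pan below 0.1 N and contact force between the fingers and scraper below 0.1 N), for 0.2 s.
3. the cap is fully in the neck, pins through the notches (horizontal distance between cap_center and filler_mouth below 0.005 m and z of cap_center in the frame of filler_mouth below 0.0115 m), for 0.1 s.
At the end, for the whole second after the job is handed in: Chips in the pan; scraper on the bench (centre under 45 mm up), off the pan, not held; cap's brim down on the neck (within 3.5 mm, 5 mm off-centre, tilt under 0.12 rad), turned 0.52 to 0.93 rad from straight in, vent ring pushed over 0.35 rad, still, gripped by the fingers with over 2 N (all of step 1 and all of step 2 and all of step 3 and angle between the x axis of cap and the x axis of filler_mouth, either way round between 0.52 and 0.93 rad and value of joint vent_ring above 0.35 rad and angle between cap_center's own z axis and vertical below 0.12 rad and contact force between the fingers and cap above 2 N and angular speed of cap below 0.3 rad/s); the arm keeps its last pose, push and grip.
It fails at once if the cap was turned on to its lock click ((horizontal distance between cap_center and filler_mouth below 0.005 m and z of cap_center in the frame of filler_mouth below 0.0115 m and angle between the x axis of cap and the x axis of filler_mouth, either way round above 1.35 rad) or value of joint click above 0.001 m).
It fails at once if a chip was touched by the gripper or the arm (contact force between any of the fingers, the arm and chip0 above 0.3 N or contact force between any of the fingers, the arm and chip1 above 0.3 N or contact force between any of the fingers, the arm and chip2 above 0.3 N or contact force between any of the fingers, the arm and chip3 above 0.3 N or contact force between any of the fingers, the arm and chip4 above 0.3 N).
It fails at once if a chip was moved with the cap (contact force between cap and chip0 above 0.3 N or contact force between cap and chip1 above 0.3 N or contact force between cap and chip2 above 0.3 N or contact force between cap and chip3 above 0.3 N or contact force between cap and chip4 above 0.3 N).
It fails at once if a chip fell into the filler ((horizontal distance between chip0 and filler_mouth below 0.024 m and z of chip0 in the frame of filler_mouth below 0.001 m) or (horizontal distance between chip1 and filler_mouth below 0.024 m and z of chip1 in the frame of filler_mouth below 0.001 m) or (horizontal distance between chip2 and filler_mouth below 0.024 m and z of chip2 in the frame of filler_mouth below 0.001 m) or (horizontal distance between chip3 and filler_mouth below 0.024 m and z of chip3 in the frame of filler_mouth below 0.001 m) or (horizontal distance between chip4 and filler_mouth below 0.024 m and z of chip4 in the frame of filler_mouth below 0.001 m)).
It fails at once if something else on the bench was pushed away (distance of any of screw_lid, collet, nut, grease_jar, oil_bottle from where it was at the start of the episode above 0.03 m).
It also fails if it takes over 72 s, if anything falls off the work surface, if the arm or the gripper's body presses on something with over 40 N, if the wrist force passes 120 N, or if a joint passes its speed limit or range.

### The arm

A 6-joint arm with a two-finger parallel gripper is mounted at the origin on the work surface. World frame = base frame: x ahead of the robot, y to its left, z up, the work surface at z = 0. Lengths are in m, angles in rad, forces in N, time in s.
With the tool pointing down it reaches from about 0.375 to 0.975 m from the base axis. Payload 3.8 kg.
Tool frame: the origin (TCP) lies midway between the tips of the shut fingers; the grasp point (between the pads) lies 19 mm behind it; z points along the fingers, y is the direction in which the jaws open and shut (so a half turn about z gives the same grasp; the last joint's range is limited). The gripper opens to 85 mm and grips with 20 to 120 N. Pads are 22 mm wide; open, the fingers measure 114 mm over their backs; the gripper's body (76 mm by 85 mm) begins 54 mm behind the grasp point. The pads swing forward as they close: fully open they stand 13 mm farther back than shut.
Start: joints at [-0.037, 0.264, 1.604, -0, 1.274, -0.037], TCP at [0.675, -0, 0.231] pointing down, gripper open.
Joint ranges: [-2.63, 2.63], [-0.94, 2.18], [0.31, 2.57], [-1.31, 4.45], [0, 2.66], [-2.55, 2.55]. Speed limits (rad/s): [2.57, 2.57, 3.14, 3.14, 3.14, 3.14].

### API

Orientations are given as a rotation vector (axis times angle).
In Python, from workcell import bot gives the robot as it stands.
- The arm moves only by the tool drive_tool, never from a script. Its argument "steps" is a list of rows, each a list of 2 entries, a list of its own where there are three numbers: the shift along the tool's x, y, z in mm, then the turn about the tool's z in degrees. In form: [[[dx, dy, dz], twist], ...]. A call has 1 to 8 rows; each row shifts and turns the commanded pose from where the row before left it, along the tool's axes as they then stand; what a row does not reach is not made up. A row lasts 1/12 s, in which the tool goes at most 41.7 mm and 7.16 degrees, less where a joint would pass 70% of its speed; a pose out of reach is approached as far as the arm can. A call is refused whole if a number of a shift passes 41.7 or a number of a turn 7.16, either way. A call with a gripper value outside its range is refused whole. "jaw" is the opening, from 0 (shut) to 1 (fully open), set as the call begins (left out, the last holds). The fingers move at their own pace and stop on an object; "force" is the grip in N (left out, the last holds). Time passes only in rows, so rows that do not move let the fingers close. It gives the time, the measured TCP pose, the force and the opening at its end, in the units of the state.
- bot.read_state(): the state, without advancing time (a new reading comes with each control period).
- bot.read_camera(name): name is "scene" or "side" or "wrist"; returns the picture (400x640x3 uint8, red, green, blue); there is no depth.
- bot.camera_info(name): a dict with "fx", "fy", "cx", "cy" (pixels), "position" and "attitude" of the camera in the world. Camera axes: x right, y down, z forward; pixel columns grow to the right and rows downward; lengths in m; the calibration is good to about 2 mm. A picture is of the moment at which its call begins: read the wrist's pose just before it. camera_info takes no time and is no camera call; for the wrist camera it gives the pose at the moment of the call.
- bot.finish_job(): hands the job in, once; it reports no verdict.
The state is a dict: "time": time; "q": joint angles; "joint_vel": joint speeds; "joint_torque": joint torques, N m; "tool_pos": TCP position; "tcp_rot": TCP orientation; "wrist_force": force on the tool from outside, world axes, zero at the start; "torque": the same for the moment, N m; "width": opening from 0.0 (shut) to 1.0 (fully open).
Only numpy, scipy, OpenCV 4.12 (cv2) and the standard library are available. Lean on these libraries where they do the work, as an engineer would, in place of code of your own. Each camera call takes 0.05 s, during which the arm holds its last target.

## Working session

There is one attempt and no reset: what is moved stays moved. The work goes in short steps, Python scripts to look and compute and a tool call to move; the robot and the scene stay as the last step left them, time stands still between calls to the robot, and variables do not carry over. Pictures are saved under pics/ and viewed, and the job is handed in when it is done.

Besides the shell and the picture viewer there is one more tool, called after ">>>" as name(argument=value, ...) on one line, values as JSON. drive_tool: Moves the arm, as the interface text tells. Its arguments: {"type":"object","properties":{"steps":{"type":"array","items":{"type":"array"}},"jaw":{"type":"number"},"force":{"type":"number"}},"required":["steps"]}

```bash
ls; mkdir -p pics
python3 - <<'E'
from workcell import bot
import cv2
print(bot.read_state())
for n in ["scene","side","wrist"]:
    print(n,bot.camera_info(n))
    cv2.imwrite(f"pics/a_{n}.png",bot.read_camera(n)[:,:,::-1])
E
```

```text
pics
{'time': 0.0, 'q': array([-3.69309066e-02,  2.64737904e-01,  1.60537849e+00, -1.70505921e-05,
        1.27371526e+00, -3.69033313e-02]), 'joint_vel': array([ 5.54313697e-04, -1.55298649e-03, -6.02860650e-04,  5.88943614e-05,
        1.14321541e-04,  4.07878782e-05]), 'joint_torque': array([ 6.10465631e-04, -5.15121067e+01, -3.67308676e+01, -4.07824507e-05,
        1.31324201e-02,  1.46811578e-05]), 'tool_pos': array([ 6.74261595e-01, -1.10150396e-06,  2.29969889e-01]), 'tcp_rot': array([-2.22031365, -2.22026355,  0.00241093]), 'wrist_force': array([ 0.2532096 , -0.01082494, -0.02104976]), 'torque': array([-0.00884375,  0.03249912,  0.01079944]), 'width': 1.0010632772288366}
scene {'fx': 433.3809314388055, 'fy': 433.3809314388055, 'cx': 315.5512528601583, 'cy': 202.27216026014366, 'position': array([1.10280075, 0.41470472, 0.98387008]), 'attitude': array([-1.24791311, -2.42950512,  0.78783048])}
side {'fx': 428.69023927644855, 'fy': 428.69023927644855, 'cx': 311.63469058832425, 'cy': 203.59651625542617, 'position': array([-0.08732892, -0.70461853,  0.7322489 ]), 'attitude': array([-2.04581234,  0.73226617, -0.40132284])}
wrist {'fx': 343.3942767126295, 'fy': 343.3942767126295, 'cx': 314.66654694212986, 'cy': 193.258268146211, 'position': array([0.67501906, 0.08566073, 0.37431751]), 'attitude': array([ 2.80777631e+00,  1.20700012e-03, -3.33073242e-03])}
```

View pics/a_scene.png

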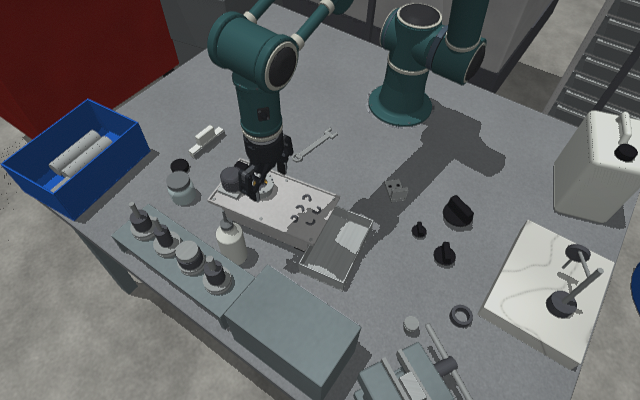

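View pics/a_side.png

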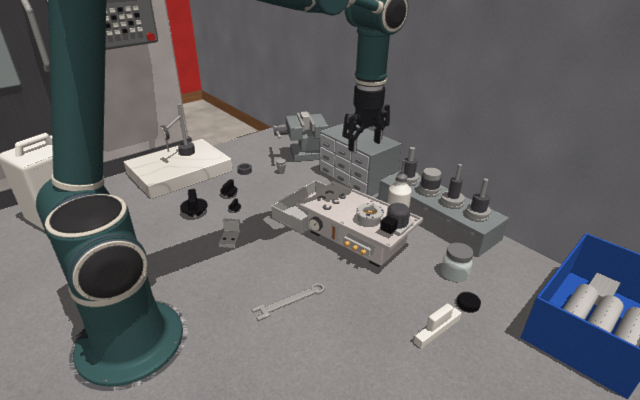

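View pics/a_wrist.png

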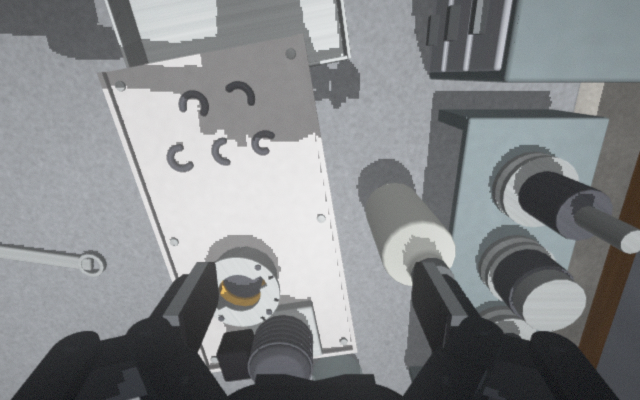

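Scene view: the scraper is at (207,139). It can be confused with the white rolls in the bin and the vise, but it is the only block with a grip. There are three winged caps, at (458,211), (445,253) and (419,230), and a plain lid at (180,166). The chips are on the deck around (305,210), and the filler is at (265,185). Next I triangulate the caps and the scraper.

```bash
cat > h.py <<'E'
import numpy as np, cv2
from scipy.spatial.transform import Rotation as R
from workcell import bot
def cam(n):
    i=bot.camera_info(n); return dict(i, R=R.from_rotvec(i["attitude"]).as_matrix())
def ray(c,u,v):
    d=c["R"]@np.array([(u-c["cx"])/c["fx"],(v-c["cy"])/c["fy"],1]); return c["position"],d/np.linalg.norm(d)
def plane(c,u,v,z):
    p,d=ray(c,u,v); return p+d*(z-p[2])/d[2]
def tri(obs):
    A=np.zeros((3,3));b=np.zeros(3)
    for c,u,v in obs:
        p,d=ray(c,u,v);M=np.eye(3)-np.outer(d,d);A+=M;b+=M@p
    x=np.linalg.solve(A,b)
    return x,[np.linalg.norm((np.eye(3)-np.outer(ray(c,u,v)[1],ray(c,u,v)[1]))@(x-c["position"])) for c,u,v in obs]
def proj(c,P):
    q=c["R"].T@(np.asarray(P)-c["position"]); return c["fx"]*q[0]/q[2]+c["cx"],c["fy"]*q[1]/q[2]+c["cy"]
E
python3 - <<'E'
from h import *
s=cam("scene");d=cam("side")
for n,a in dict(A=(458,211),B=(445,253),C=(419,230),scr=(207,139)).items():
    P=plane(s,*a,0.025); print(n,P.round(3),np.round(proj(d,P)))
a=cv2.imread("pics/a_scene.png"); b=cv2.imread("pics/a_side.png")
f=lambda i,x,y,w,h,k:cv2.resize(i[y:y+h,x:x+w],None,fx=k,fy=k,interpolation=cv2.INTER_CUBIC)
cv2.imwrite("pics/b1.png",np.vstack([f(a,390,180,130,95,5)]))
cv2.imwrite("pics/b2.png",f(b,170,170,130,95,5))
cv2.imwrite("pics/b3.png",np.hstack([f(a,160,110,80,80,4.5),f(b,400,270,80,80,4.5)]))
E
```

```text
A [0.316 0.348 0.025] [191. 207.]
B [0.457 0.376 0.025] [228. 188.]
C [0.434 0.29  0.025] [236. 202.]
scr [ 0.519 -0.391  0.025] [437. 323.]
```

View pics/b1.png

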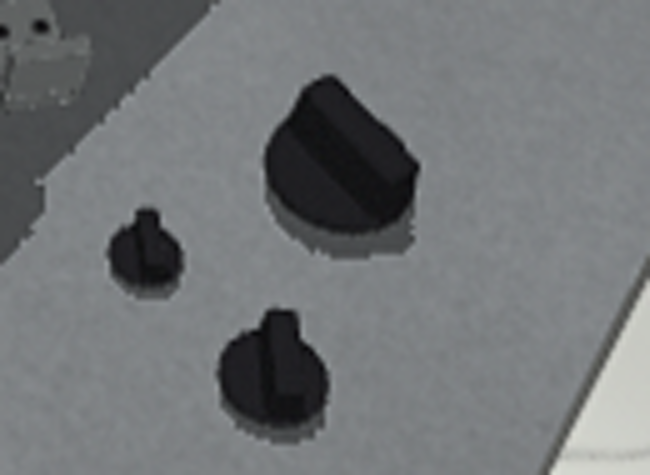

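View pics/b2.png

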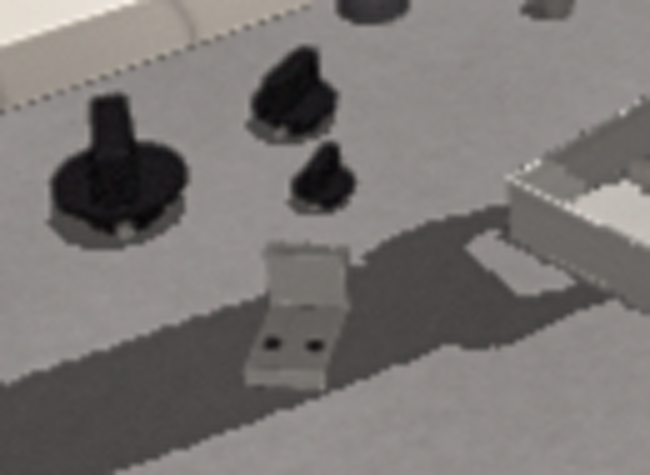

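View pics/b3.png

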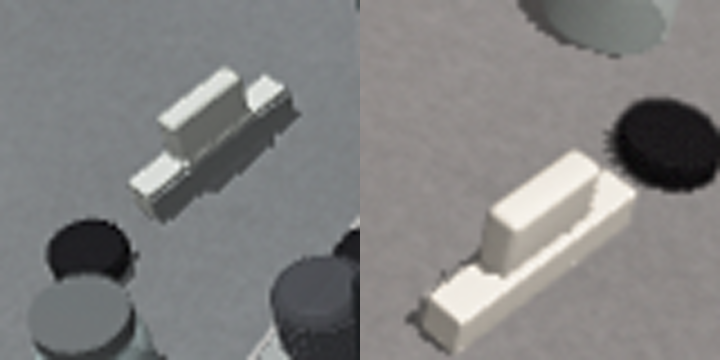

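Run:
```python
from h import *
s=cam("scene");d=cam("side")
def S(u,v):return (s,160+u/4.5,110+v/4.5)
def D(u,v):return (d,400+u/4.5,270+v/4.5)
for a,b in [((202,98),(185,190)),((160,121),(130,212)),((230,66),(217,152)),((243,74),(240,166)),((175,131),(155,227))]:
    x,e=tri([S(*a),D(*b)]);print(x.round(4),np.round(e,4))
w=cv2.imread("pics/a_wrist.png")
cv2.imwrite("pics/c1.png",cv2.resize(w[:,80:380],(790,590) if 0 else None,fx=2,fy=1.5) if 0 else cv2.resize(w[20:220,90:360],None,fx=2.9,fy=2.9,interpolation=cv2.INTER_CUBIC))
cv2.imwrite("pics/c2.png",cv2.resize(w[200:400,130:400],None,fx=2.9,fy=2.9,interpolation=cv2.INTER_CUBIC))
```

```text
[ 0.5203 -0.3921  0.0564] [0.0012 0.0012]
[ 0.5277 -0.3915  0.0383] [0.0249 0.0249]
[ 0.5125 -0.3898  0.0837] [0.0172 0.0172]
[ 0.5123 -0.3925  0.0768] [0.0262 0.0262]
[ 0.5285 -0.3942  0.0288] [0.0146 0.0146]
```

View pics/c1.png

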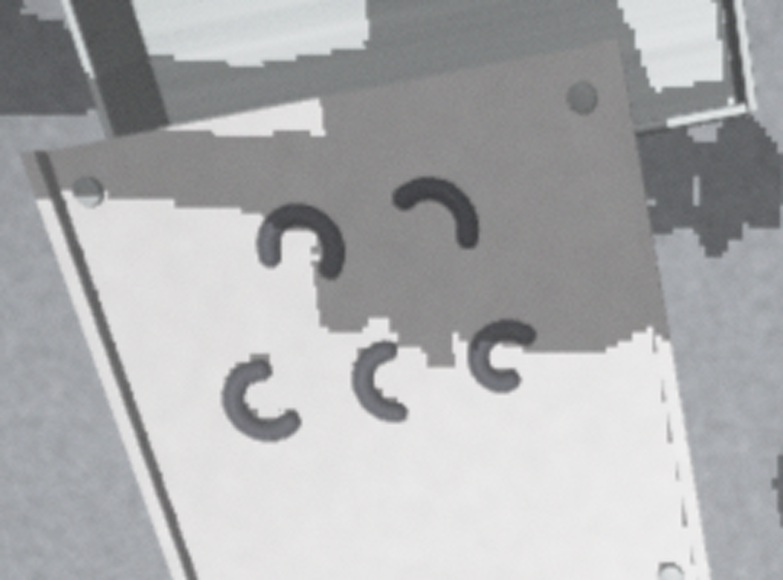

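View pics/c2.png

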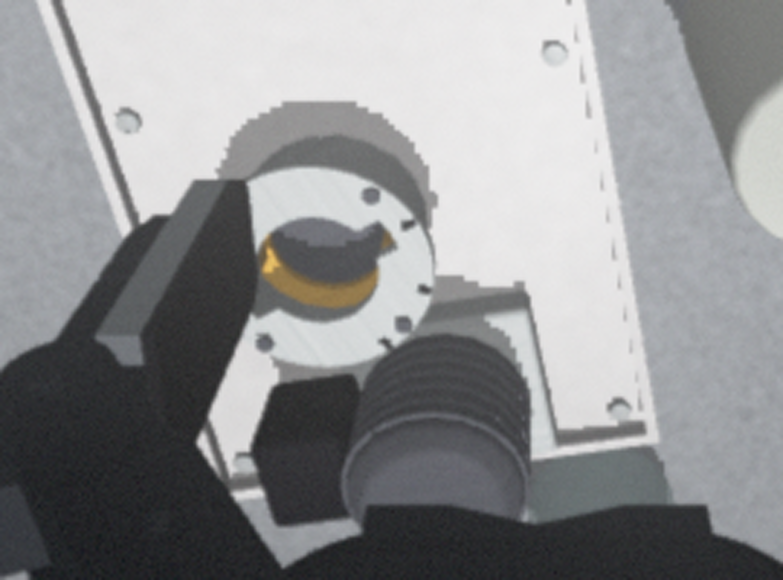

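Run:
```python
from h import *
s=cam("scene");w=cam("wrist")
c1=lambda u,v:(90+u/2.9,20+v/2.9); c2=lambda u,v:(130+u/2.9,200+v/2.9)
scr=[plane(w,*p,.0905) for p in (c1(88,190),c1(582,97),c2(128,121),c2(555,53),c2(245,462),c2(620,408))]
for p in scr: print(p.round(4))
scr=np.array(scr)
print("mean",scr.mean(0)); ax=(scr[1]-scr[0])+(scr[3]-scr[2])+(scr[5]-scr[4]); ay=(scr[0]+scr[1]-scr[4]-scr[5])
print(np.degrees(np.arctan2(ax[1],ax[0])),np.degrees(np.arctan2(-ay[0],ay[1])),np.linalg.norm(ax)/3,np.linalg.norm(ay)/2)
for n,p in dict(openL=c1(22,152),openR=c1(618,38)).items(): print(n,plane(w,*p,.09).round(4))
# flange
print("flange", plane(w,*c2(345,265),.12))
th=np.arctan2(-ay[0],ay[1]);X=np.array([np.cos(th),np.sin(th)]);Y=np.array([-X[1],X[0]]);C=scr.mean(0)[:2]
for p in [c1(300,240),c1(440,210),c1(265,400),c1(385,380),c1(505,355)]:
    q=plane(w,*p,.093)[:2]-C; print("chip",(q@X).round(4),(q@Y).round(4))
q=plane(w,*c2(345,265),.12)[:2]-C;print("fl",q@X,q@Y)
for z in(.09,): 
  for p in (c1(22,152),c1(618,38)): q=plane(w,*p,z)[:2]-C;print(q@X,q@Y)
S=lambda u,v:(160+u/4.5,110+v/4.5)
for p in [(160,121),(230,66),(243,74),(175,131)]:print(plane(s,*S(*p),.06).round(4))
```

```text
[0.5209 0.0771 0.0905]
[0.6561 0.1007 0.0905]
[ 0.5451 -0.0602  0.0905]
[ 0.6805 -0.0366  0.0905]
[ 0.5691 -0.1979  0.0905]
[ 0.7045 -0.1732  0.0905]
mean [ 0.61269937 -0.04837003  0.0905    ]
10.0413548471914 9.992390423048489 0.13745016111812633 0.27870252902965675
openL [0.5046 0.0869 0.09  ]
openR [0.6657 0.1149 0.09  ]
flange [ 0.61737039 -0.09312769  0.12      ]
chip -0.0146 0.1168
chip 0.0251 0.1178
chip -0.0375 0.0753
chip -0.0018 0.075
chip 0.0338 0.0761
fl -0.0031660640016540533 -0.044889226600340906
-0.08299685058589273 0.15195572742756208
0.08054765493575054 0.1516329155135157
[ 0.5537 -0.3952  0.06  ]
[ 0.4888 -0.3941  0.06  ]
[ 0.4893 -0.3817  0.06  ]
[ 0.5545 -0.3808  0.06  ]
```

>>> drive_tool(steps=[[[-20,-8,0],0],[[-35,-17,0],-7],[[-40,-20,0],-7],[[-40,-20,0],-7],[[-40,-20,0],-7],[[-40,-20,0],-7],[[-35,-17,0],-7],[[-20,-8,0],-7]])

```text
time: 0.82
tool_pos: [0.6361, -0.2794, 0.231]
tcp_rot: [-1.104, -2.941, 0.003]
wrist_force: [0.6, 0.7, 0.1]
width: 1.001
```

Run:
```python
from h import *
st=bot.read_state();print(st["q"].round(3),st["tool_pos"].round(4),R.from_rotvec(st["tcp_rot"]).as_matrix().round(3))
```

```text
[-0.449  0.301  1.558 -0.002  1.283 -1.301] [ 0.6361 -0.2794  0.231 ] [[-0.753  0.658 -0.001]
 [ 0.658  0.753 -0.002]
 [-0.001 -0.002 -1.   ]]
```

>>> drive_tool(steps=[[[0,0,0],-7],[[0,0,0],-7],[[0,0,0],-7],[[0,0,0],-7],[[0,0,0],-7],[[0,0,0],-6]])

```text
time: 1.32
tool_pos: [0.6369, -0.2749, 0.2306]
tcp_rot: [0.0, -3.141, -0.001]
wrist_force: [-0.8, -0.2, -0.1]
width: 1.003
```

>>> drive_tool(steps=[[[15,-12,0],0],[[25,-20,0],0],[[25,-25,0],0],[[15,-15,0],0],[[0,0,0],0],[[0,0,0],0]])

```text
time: 1.82
tool_pos: [0.5559, -0.3472, 0.231]
tcp_rot: [-0.013, -3.141, -0.001]
wrist_force: [-0.4, -0.6, 0.2]
width: 1.004
```

```bash
cat >> h.py <<'E'
def pose(p=True):
    st=bot.read_state(); M=R.from_rotvec(st["tcp_rot"]).as_matrix()
    yaw=np.degrees(np.arctan2(M[1,0],M[0,0]))
    if p: print("t",round(st["time"],2),"tcp",st["tool_pos"].round(4),"xyaw",yaw.round(2),"tilt",np.degrees(np.arccos(-M[2,2])).round(2),"q6",st["q"][5].round(2),"F",st["wrist_force"].round(1),"T",st["torque"].round(2),"w",round(st["width"],3))
    return st["tool_pos"],M,yaw
def snap(n,f):
    c=cam(n); im=bot.read_camera(n)[:,:,::-1].copy(); cv2.imwrite("pics/"+f,im); return c,im
def togo(P,p=None):
    t,M,_=pose(False); print("tool shift mm",(1000*M.T@(np.asarray(P)-t)).round(1))
E
python3 - <<'E'
from h import *
pose();c,_=snap("wrist","d1.png");np.save("d1.npy",c,allow_pickle=True)
E
```

```text
t 1.82 tcp [ 0.5559 -0.3472  0.231 ] xyaw 179.54 tilt 0.04 q6 -2.16 F [-0.4 -0.6  0.2] T [ 0.03 -0.01 -0.03] w 1.004
```

View pics/d1.png

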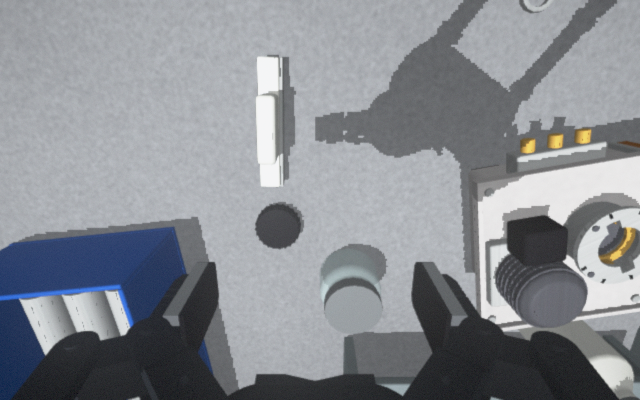

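The wrist view shows the scraper grip top centred near (266,129), the black lid at (279,225) and the jar at (353,290).

Run:
```python
from h import *
im=cv2.imread("pics/d1.png"); w=cam("wrist"); s=cam("scene")
cr=cv2.resize(im[40:200,230:310],None,fx=3.6,fy=3.6,interpolation=cv2.INTER_CUBIC);cv2.imwrite("pics/d2.png",cr)
g=cv2.cvtColor(im,cv2.COLOR_BGR2GRAY)[40:200,230:310]
m=(g>215).astype(np.uint8)
n,l,stt,_=cv2.connectedComponentsWithStats(m);k=1+np.argmax(stt[1:,4]);print(stt[k])
# grip top: ends from crop
S=lambda u,v:(160+u/4.5,110+v/4.5)
print(tri([(w,266,129),(s,*S(202,98))]))
for p in [(270,57),(271,187),(257,97),(275,97),(257,163),(275,163)]: print(plane(w,*p,.024 if p[1] in(57,187) else .06).round(4))
```

```text
[  26   17   24  130 2370]
(array([ 0.52001956, -0.39007521,  0.05718425]), [np.float64(0.0003468269913103148), np.float64(0.0003468269913103936)])
[ 0.4567 -0.3871  0.024 ]
[ 0.5868 -0.3924  0.024 ]
[ 0.4911 -0.3959  0.06  ]
[ 0.4913 -0.38    0.06  ]
[ 0.5512 -0.3996  0.06  ]
[ 0.5513 -0.3826  0.06  ]
```

View pics/d2.png

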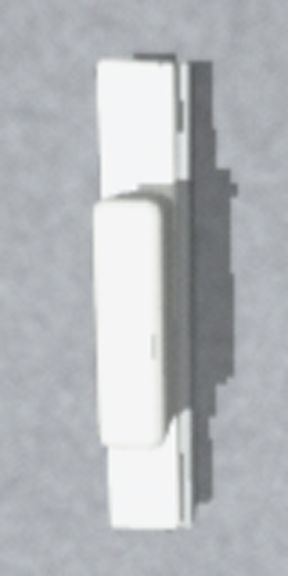

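Run:
```python
from h import *
w=cam("wrist")
C=lambda u,v:(230+u/3.6,40+v/3.6)
def L(a,b,z):
    A,B=plane(w,*C(*a),z),plane(w,*C(*b),z); d=B-A; print(A.round(4),B.round(4),np.degrees(np.arctan2(d[1],d[0])).round(2))
L((94,215),(103,435),.06);L((162,215),(165,435),.06);L((97,65),(109,525),.024);L((188,65),(192,525),.024)
pose()
```

```text
[ 0.4935 -0.3968  0.06  ] [ 0.5491 -0.3979  0.06  ] -1.14
[ 0.4936 -0.3801  0.06  ] [ 0.5492 -0.3817  0.06  ] -1.73
[ 0.4575 -0.3996  0.024 ] [ 0.5854 -0.4038  0.024 ] -1.92
[ 0.4577 -0.3755  0.024 ] [ 0.5855 -0.3791  0.024 ] -1.6
t 1.87 tcp [ 0.5567 -0.3465  0.2311] xyaw 179.61 tilt 0.04 q6 -2.16 F [ 1.1 -0.2  0. ] T [ 0.02 -0.06  0.03] w 0.999
```

>>> drive_tool(steps=[[[12,-13,0],1.3],[[17,-20,20],0],[[6,-10,38],0],[[0,0,38],0],[[0,0,38],0],[[0,0,25],0],[[0,0,0],0],[[0,0,0],0]])

```text
time: 2.53
tool_pos: [0.5205, -0.3868, 0.0702]
tcp_rot: [-0.043, -3.138, -0.005]
wrist_force: [0.8, 0.3, 0.2]
width: 0.997
```

Run:
```python
from h import *
pose();togo([.5212,-.3895,.028]);snap("wrist","e1.png")
```

```text
t 2.53 tcp [ 0.5205 -0.3868  0.0702] xyaw 178.44 tilt 0.27 q6 -2.22 F [0.8 0.3 0.2] T [-0.    0.01 -0.02] w 0.997
tool shift mm [-1.  -2.8 42.2]
```

View pics/e1.png

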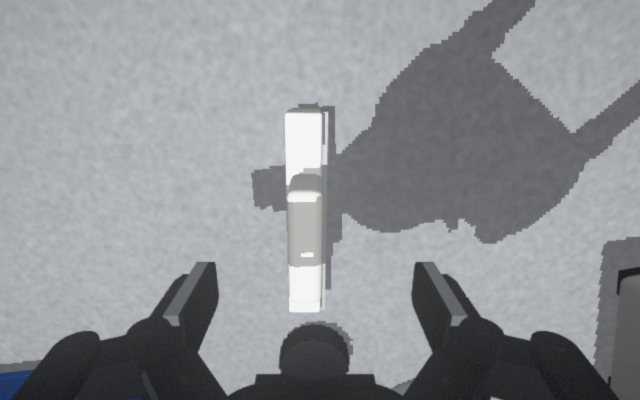

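>>> drive_tool(steps=[[[-1,-3,20],0],[[0,0,15],0],[[0,0,7],0],[[0,0,0],0]])

```text
time: 2.92
tool_pos: [0.5226, -0.3917, 0.031]
tcp_rot: [0.044, 3.141, -0.001]
wrist_force: [-0.2, 0.2, 0.2]
width: 0.996
```

>>> drive_tool(steps=[[[0,0,0],0],[[0,0,0],0],[[0,0,0],0],[[0,0,0],0],[[0,0,0],0],[[0,0,0],0],[[0,0,0],0]], jaw=0, force=80)

```text
time: 3.5
tool_pos: [0.5224, -0.3922, 0.0311]
tcp_rot: [0.045, 3.14, -0.001]
wrist_force: [0.6, -0.2, 3.6]
width: 0.197
```

Run:
```python
from h import *
pose();snap("wrist","e2.png")
```

```text
t 3.5 tcp [ 0.5224 -0.3922  0.0311] xyaw 178.37 tilt 0.09 q6 -2.22 F [ 0.6 -0.2  3.6] T [-0.    0.02  0.08] w 0.197
```

View pics/e2.png

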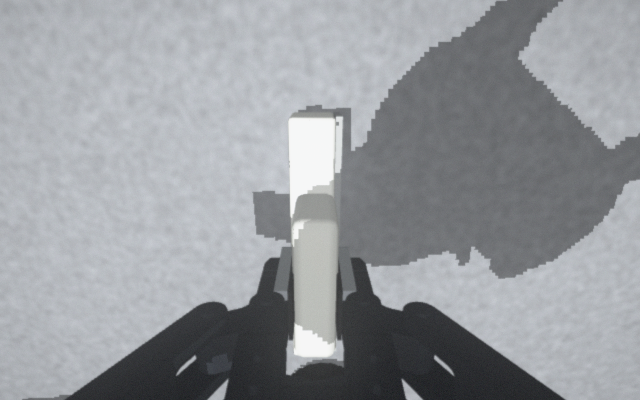

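Run:
```python
from h import *
s=cam("scene")
print(plane(s,231,254,.0),plane(s,228,225,.15))
pose();togo([.6066,-.0139,.225])
```

```text
[ 0.76814349 -0.0740396   0.        ] [ 0.76642172 -0.056096    0.15      ]
t 3.55 tcp [ 0.5224 -0.3922  0.0311] xyaw 178.37 tilt 0.08 q6 -2.22 F [-0.8  0.1  4. ] T [0.07 0.05 0.03] w 0.199
tool shift mm [ -73.7  380.4 -194.1]
```

>>> drive_tool(steps=[[[0,0,-10],0],[[0,0,-25],0],[[0,0,-38],0],[[0,0,-40],0],[[0,0,-40],0],[[0,0,-30],0],[[0,0,-12],0],[[0,0,0],0]])

```text
time: 4.22
tool_pos: [0.5236, -0.3932, 0.23]
tcp_rot: [0.044, 3.135, -0.007]
wrist_force: [1.6, -0.4, -1.0]
width: 0.193
```

>>> drive_tool(steps=[[[-4,20,0],0],[[-7,35,0],0],[[-8,40,0],0],[[-8,40,0],0],[[-8,40,0],0],[[-8,40,0],0],[[-8,40,0],0],[[-8,40,0],0]])

```text
time: 4.88
tool_pos: [0.587, -0.0962, 0.2212]
tcp_rot: [-0.045, -3.135, -0.002]
wrist_force: [0.3, 0.4, -2.1]
width: 0.199
```

>>> drive_tool(steps=[[[-8,40,0],0],[[-5,25,0],0],[[0,10,0],-5.8],[[0,0,0],-5.8],[[0,0,0],0],[[0,0,0],0]])

```text
time: 5.38
tool_pos: [0.6025, -0.0236, 0.222]
tcp_rot: [0.269, -3.125, -0.001]
wrist_force: [-0.0, -0.5, -1.7]
width: 0.192
```

Run:
```python
from h import *
pose();togo([.6066,-.0139,.125])
```

```text
t 5.38 tcp [ 0.6025 -0.0236  0.222 ] xyaw -170.15 tilt 0.31 q6 -1.82 F [-0.  -0.5 -1.7] T [0.04 0.   0.03] w 0.192
tool shift mm [-6.2  8.7 96.9]
```

>>> drive_tool(steps=[[[-4,5,10],0],[[-2,4,28],0],[[0,0,30],0],[[0,0,20],0],[[0,0,6],0],[[0,0,0],0],[[0,0,0],0]])

```text
time: 5.97
tool_pos: [0.6087, -0.0143, 0.1311]
tcp_rot: [0.271, -3.129, -0.0]
wrist_force: [-0.5, 0.1, -1.2]
width: 0.195
```

Run:
```python
from h import *
pose();togo([.6066,-.0139,.121]);snap("wrist","f1.png");c,a=snap("scene","f2.png");c,b=snap("side","f3.png")
f=lambda i,x,y,w,h,k:cv2.resize(i[y:y+h,x:x+w],None,fx=k,fy=k,interpolation=cv2.INTER_CUBIC)
cv2.imwrite("pics/f4.png",np.hstack([f(a,200,150,180,140,2.2),f(b,260,160,180,140,2.2)]))
```

```text
t 5.97 tcp [ 0.6087 -0.0143  0.1311] xyaw -170.11 tilt 0.03 q6 -1.81 F [-0.5  0.1 -1.2] T [ 0.03 -0.04  0.02] w 0.195
tool shift mm [ 2.   0.8 10.1]
```

View pics/f4.png

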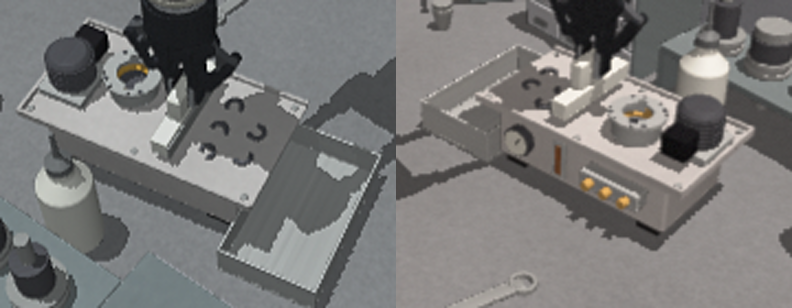

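View pics/f1.png

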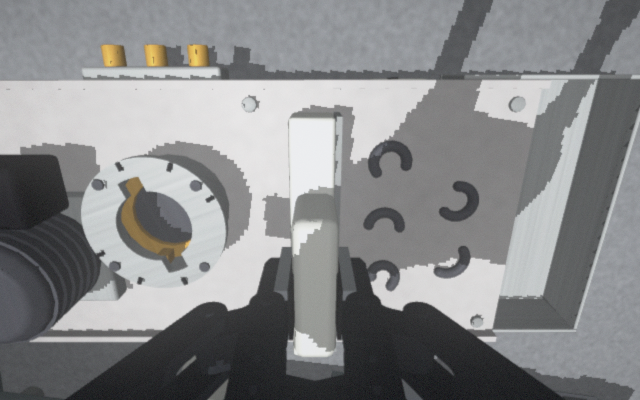

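Run:
```python
from h import *
im=cv2.imread("pics/f1.png");w=cam("wrist")
cv2.imwrite("pics/f5.png",cv2.resize(im[140:300,70:240],None,fx=3.6,fy=3.6,interpolation=cv2.INTER_CUBIC))
```

```text
(no output)
```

View pics/f5.png

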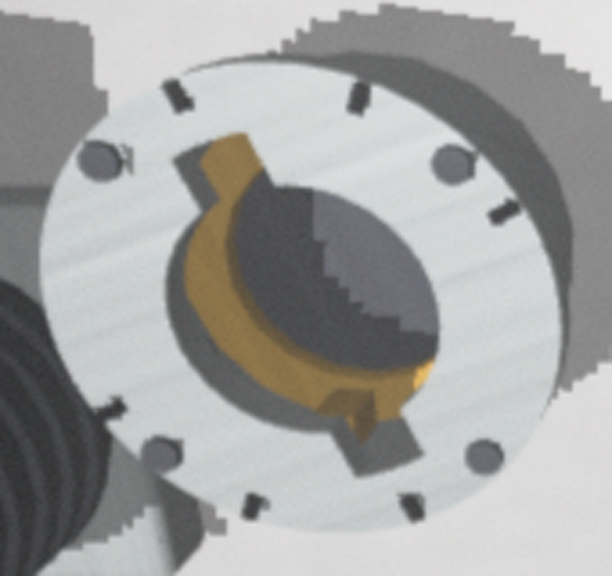

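>>> drive_tool(steps=[[[2,0,5],0],[[0,0,3],0],[[0,0,2],0],[[0,0,1],0],[[0,0,0],0]])

```text
time: 6.53
tool_pos: [0.6068, -0.0144, 0.1211]
tcp_rot: [-0.273, 3.129, -0.0]
wrist_force: [-2.6, -0.5, 3.8]
width: 0.19
```

Run:
```python
from h import *
pose()
```

```text
t 6.53 tcp [ 0.6068 -0.0144  0.1211] xyaw -170.03 tilt 0.02 q6 -1.81 F [-2.6 -0.5  3.8] T [0.02 0.35 0.02] w 0.19
```

>>> drive_tool(steps=[[[0,3,0.5],0],[[0,6,0],0],[[0,8,0],0],[[0,8,0],0],[[0,8,0],0],[[0,8,0],0],[[0,8,0],0],[[0,6,0],0]])

```text
time: 7.2
tool_pos: [0.5983, 0.0404, 0.1211]
tcp_rot: [-0.274, 3.127, -0.002]
wrist_force: [-0.2, -4.4, 5.4]
width: 0.197
```

Run:
```python
from h import *
t,M,_=pose(); X=np.array([np.cos(np.radians(10)),np.sin(np.radians(10))]);q=t[:2]-[.6127,-.0484];print("tank xy",q@X,q@[-X[1],X[0]]);snap("wrist","g1.png")
```

```text
t 7.2 tcp [0.5983 0.0404 0.1211] xyaw -169.98 tilt 0.18 q6 -1.72 F [-0.2 -4.4  5.4] T [-0.67  0.08  0.08] w 0.197
tank xy 0.0012219614640286511 0.08993963702443651
```

View pics/g1.png

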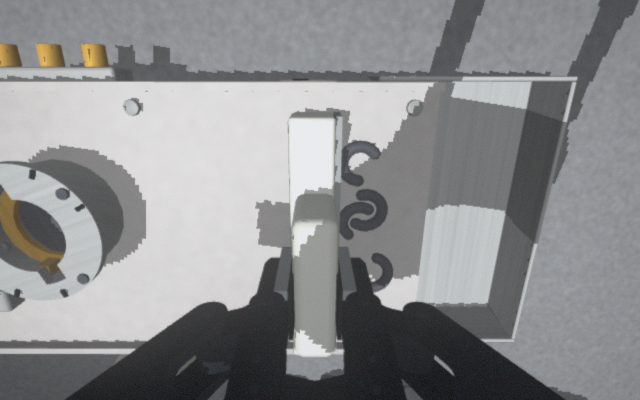

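>>> drive_tool(steps=[[[0,6,0],0],[[0,8,0],0],[[0,8,0],0],[[0,8,0],0],[[0,8,0],0],[[0,7,0],0],[[0,6,0],0],[[0,5,0],0]])

```text
time: 7.92
tool_pos: [0.5885, 0.0955, 0.1211]
tcp_rot: [-0.274, 3.127, -0.001]
wrist_force: [1.0, -3.3, 5.5]
width: 0.198
```

>>> drive_tool(steps=[[[0,2,0],0],[[0,0,0],0],[[0,0,0],0]])

```text
time: 8.17
tool_pos: [0.5881, 0.0979, 0.1211]
tcp_rot: [-0.274, 3.127, 0.0]
wrist_force: [0.6, -1.0, 6.6]
width: 0.196
```

Run:
```python
from h import *
t,M,_=pose(); X=np.array([np.cos(np.radians(10)),np.sin(np.radians(10))]);q=t[:2]-[.6127,-.0484];print("tank xy",q@X,q@[-X[1],X[0]]);snap("wrist","g2.png")
```

```text
t 8.17 tcp [0.5881 0.0979 0.1211] xyaw -169.98 tilt 0.15 q6 -1.62 F [ 0.6 -1.   6.6] T [-0.23  0.01  0.08] w 0.196
tank xy 0.0011430739461555095 0.14832601815059307
```

View pics/g2.png

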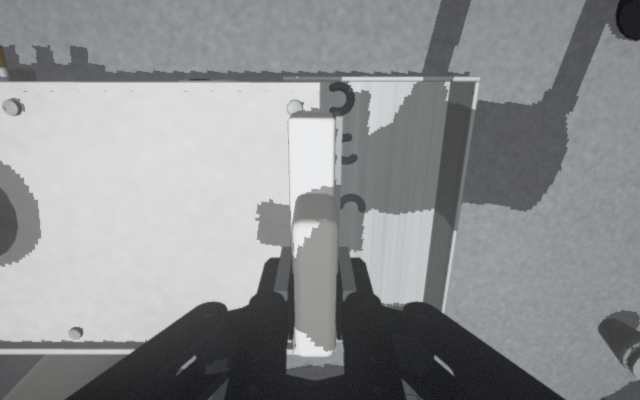

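>>> drive_tool(steps=[[[0,0,-10],0],[[0,0,-30],0],[[0,0,-40],0],[[0,-10,-35],0],[[0,-30,-10],0],[[0,-30,0],0],[[0,-10,0],0],[[0,0,0],0]])

```text
time: 8.88
tool_pos: [0.6007, 0.0165, 0.2445]
tcp_rot: [0.269, -3.129, 0.0]
wrist_force: [0.7, 1.4, -1.3]
width: 0.198
```

Run:
```python
from h import *
pose();_,a=snap("wrist","g3.png");_,b=snap("scene","g4.png")
cv2.imwrite("pics/g5.png",cv2.resize(b[140:300,200:390],None,fx=4,fy=4,interpolation=cv2.INTER_CUBIC)[:590])
```

```text
t 8.88 tcp [0.6007 0.0165 0.2445] xyaw -170.17 tilt 0.05 q6 -1.76 F [ 0.7  1.4 -1.3] T [ 0.02  0.02 -0.04] w 0.198
```

View pics/g3.png

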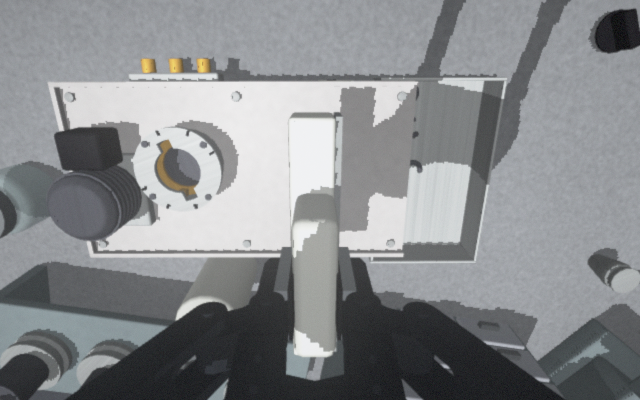

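View pics/g5.png

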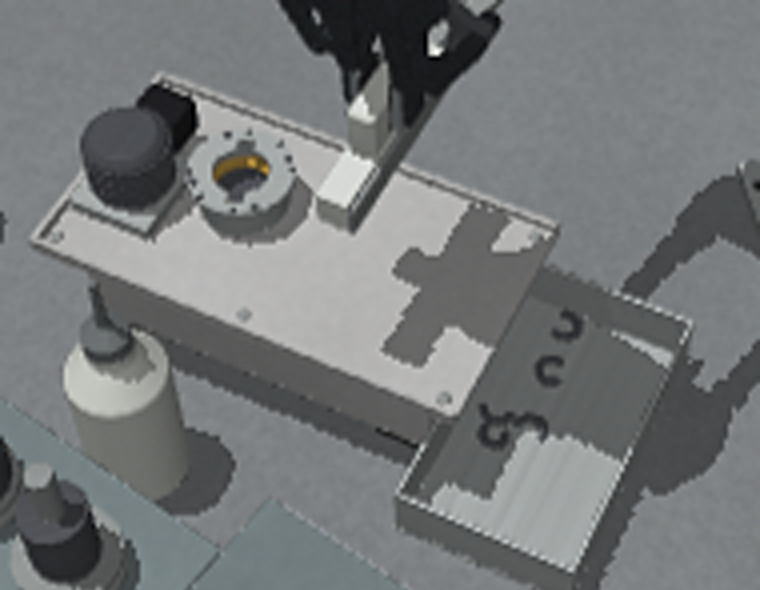

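Deck is clear; the chips lie in the pan at about (567,325), (550,370), (530,428) and a cluster at (490,425). Now I measure the neck from two wrist views.

Run:
```python
from h import *
w=cam("wrist");t,M,_=pose(False)
relR=M.T@w["R"];relp=M.T@(w["position"]-t)
np.savez("hand.npz",R=relR,p=relp)
def camat(t,yaw):
    y=np.radians(yaw);x=np.array([np.cos(y),np.sin(y),0]);z=np.array([0,0,-1.]);Mt=np.stack([x,np.cross(z,x),z],1)
    return dict(w,R=Mt@relR,position=np.array(t)+Mt@relp)
f=camat([.6087,-.0143,.1311],-170.11)
C=lambda u,v:(70+u/3.6,140+v/3.6)
P1=plane(f,*C(210,146),.12);P2=plane(f,*C(390,464),.12)
print("notch ends",P1.round(4),P2.round(4),"mid",((P1+P2)/2).round(4),"len",np.linalg.norm(P1-P2),"dir",np.degrees(np.arctan2(*(P1-P2)[[1,0]])))
m=[plane(f,*C(*p),.12) for p in [(178,95),(358,97),(505,212),(412,507),(254,507),(110,410)]]
for a,b in ((0,3),(1,4),(2,5)):
    print("marks",np.degrees(np.arctan2(*(m[a]-m[b])[[1,0]])),((m[a]+m[b])/2).round(4),np.linalg.norm(m[a]-m[b]))
im=cv2.imread("pics/g3.png");cv2.imwrite("pics/g6.png",cv2.resize(im[115:220,125:235],None,fx=5.5,fy=5.5,interpolation=cv2.INTER_CUBIC))
```

```text
notch ends [ 0.5876 -0.1064  0.12  ] [ 0.6318 -0.081   0.12  ] mid [ 0.6097 -0.0937  0.12  ] len 0.05091627608981106 dir -150.08976587925622
marks -150.03734547682583 [ 0.6099 -0.094   0.12  ] 0.06593087832848268
marks 168.88148935746534 [ 0.61   -0.0939  0.12  ] 0.06606557685898833
marks 126.78110494323984 [ 0.61  -0.094  0.12 ] 0.06605023314910588
```

View pics/g6.png

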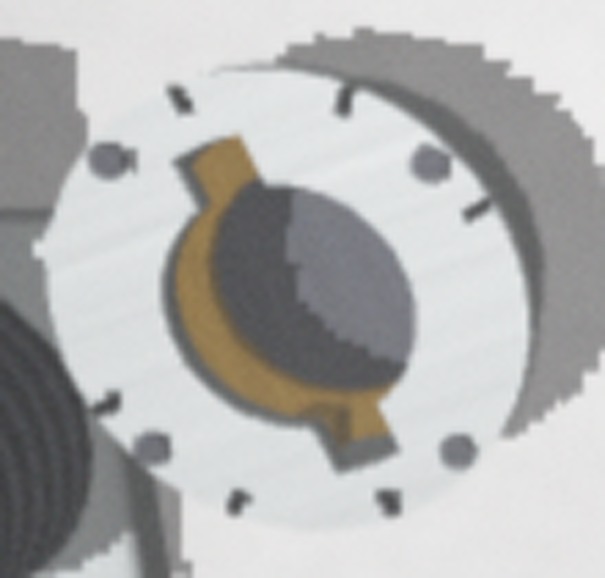

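Run:
```python
from h import *
w=cam("wrist")
h=np.load("hand.npz");relR,relp=h["R"],h["p"]
def camat(t,yaw):
    y=np.radians(yaw);x=np.array([np.cos(y),np.sin(y),0]);z=np.array([0,0,-1.]);Mt=np.stack([x,np.cross(z,x),z],1)
    return dict(w,R=Mt@relR,position=np.array(t)+Mt@relp)
f=camat([.6087,-.0143,.1311],-170.11)
C=lambda u,v:(70+u/3.6,140+v/3.6);G=lambda u,v:(125+u/5.5,115+v/5.5)
m1=[(178,95),(358,97),(505,212),(412,507),(254,507),(110,410)];m2=[(180,99),(345,102),(478,212),(388,502),(238,502),(105,404)]
X=[tri([(f,*C(*a)),(w,*G(*b))]) for a,b in zip(m1,m2)]
for x,e in X: print(x.round(4),np.round(e[0],4))
print("mean",np.mean([x for x,e in X],0))
q=np.mean([plane(w,*G(*b),.12) for b in m2],0);print(q)
pose()
# scraper candidate return location
togo([.5216,-.3917,.225])
```

```text
[ 0.5761 -0.1014  0.1359] 0.0008
[ 0.573  -0.0806  0.1349] 0.0012
[ 0.5885 -0.0652  0.1236] 0.0014
[ 0.634  -0.0743  0.1259] 0.0013
[ 0.6369 -0.0955  0.1275] 0.0012
[ 0.624  -0.114   0.1291] 0.001
mean [ 0.6054281  -0.08850065  0.12950258]
[ 0.60862499 -0.09095465  0.12      ]
t 8.98 tcp [0.6    0.0187 0.2436] xyaw -170.08 tilt 0.16 q6 -1.76 F [-0.2  0.3 -1.8] T [ 0.02  0.02 -0.02] w 0.198
tool shift mm [ 147.9 -390.8   18.3]
```

>>> drive_tool(steps=[[[8,-20,0],0],[[12,-32,0],0],[[15,-40,0],0],[[15,-40,0],0],[[15,-40,0],0],[[15,-40,0],0],[[15,-40,0],0],[[15,-40,0],0]])

```text
time: 9.65
tool_pos: [0.5438, -0.282, 0.2438]
tcp_rot: [0.275, -3.129, -0.003]
wrist_force: [0.5, 0.0, -2.7]
width: 0.196
```

>>> drive_tool(steps=[[[15,-38,0],0],[[12,-30,10],6],[[6,-15,25],5],[[0,0,35],0],[[0,0,35],0],[[0,0,35],0],[[0,0,25],0],[[0,0,5],0]])

```text
time: 10.32
tool_pos: [0.5208, -0.3644, 0.0674]
tcp_rot: [-0.027, -3.132, -0.013]
wrist_force: [-0.4, 1.7, -2.6]
width: 0.195
```

Run:
```python
from h import *
pose();togo([.5216,-.3917,.0315])
```

```text
t 10.32 tcp [ 0.5208 -0.3644  0.0674] xyaw 179.02 tilt 0.75 q6 -2.2 F [-0.4  1.7 -2.6] T [0.05 0.05 0.03] w 0.195
tool shift mm [ -1.6 -27.6  35.6]
```

>>> drive_tool(steps=[[[0,0,10],0],[[0,0,12],0],[[0,0,5],0],[[0,0,3],0],[[0,0,2],0],[[0,0,0],0]])

```text
time: 10.82
tool_pos: [0.5251, -0.3696, 0.0435]
tcp_rot: [0.028, 3.14, -0.001]
wrist_force: [-0.4, -0.1, -1.4]
width: 0.197
```

Run:
```python
from h import *
pose()
```

```text
t 10.82 tcp [ 0.5251 -0.3696  0.0435] xyaw 178.97 tilt 0.07 q6 -2.21 F [-0.4 -0.1 -1.4] T [ 0.04  0.04 -0.03] w 0.197
```

Need 12.5 mm more to reach contact.

>>> drive_tool(steps=[[[0,0,5],0],[[0,0,4],0],[[0,0,2.5],0],[[0,0,1],0],[[0,0,0],0],[[0,0,0],0]])

```text
time: 11.32
tool_pos: [0.5248, -0.3696, 0.0311]
tcp_rot: [0.028, 3.141, -0.001]
wrist_force: [-2.0, 1.8, 4.9]
width: 0.192
```

Run:
```python
from h import *
pose()
```

```text
t 11.32 tcp [ 0.5248 -0.3696  0.0311] xyaw 178.97 tilt 0.03 q6 -2.21 F [-2.   1.8  4.9] T [0.18 0.31 0.  ] w 0.192
```

>>> drive_tool(steps=[[[0,0,0],0],[[0,0,0],0],[[0,0,0],0],[[0,0,0],0],[[0,0,0],0],[[0,0,-10],0],[[0,0,-30],0],[[0,0,-40],0]], jaw=1)

```text
time: 11.98
tool_pos: [0.5218, -0.3672, 0.1072]
tcp_rot: [-0.028, -3.134, -0.008]
wrist_force: [0.4, 0.5, 0.3]
width: 1.003
```

>>> drive_tool(steps=[[[0,0,-40],0],[[0,0,-40],0],[[0,0,-30],0],[[0,0,-10],0],[[0,0,0],0]])

```text
time: 12.4
tool_pos: [0.5267, -0.3709, 0.236]
tcp_rot: [0.028, 3.134, -0.009]
wrist_force: [0.5, 1.0, -0.4]
width: 1.0
```

Run:
```python
from h import *
pose();_,a=snap("wrist","h1.png")
for n in(.25,):togo([.44,.32,.27])
```

```text
t 12.4 tcp [ 0.5267 -0.3709  0.236 ] xyaw 178.98 tilt 0.53 q6 -2.21 F [ 0.5  1.  -0.4] T [-0.01 -0.04 -0.03] w 1.0
tool shift mm [ 97.6 688.2 -39.4]
```

View pics/h1.png

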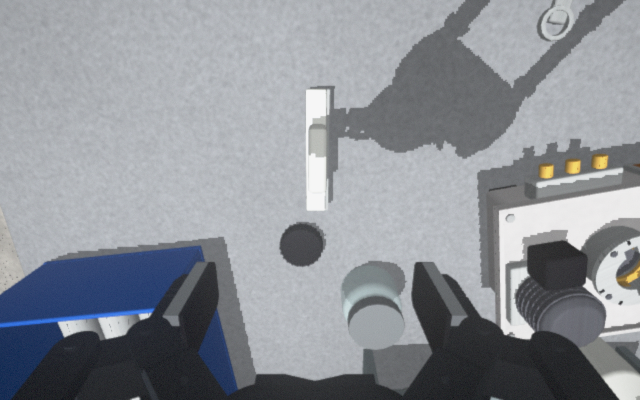

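Run:
```python
from h import *
s=cam("scene");d=cam("side")
S=lambda u,v:(390+u/5,180+v/5)
A=plane(s,*S(281,316),.046);B=plane(s,*S(290,392),.046);print(A,B,np.degrees(np.arctan2(*(B-A)[[1,0]])))
D=lambda u,v:(170+u/5,170+v/5)
A=plane(d,*D(305,50),.046);B=plane(d,*D(270,85),.046);print(A,B,np.degrees(np.arctan2(*(B-A)[[1,0]])))
```

```text
[0.44354683 0.3671548  0.046     ] [0.48097477 0.38961276 0.046     ] 30.96509127813823
[0.47526583 0.38410774 0.046     ] [0.43570977 0.3595606  0.046     ] -148.17767264408607
```

>>> drive_tool(steps=[[[2,20,0],0],[[3,35,0],0],[[3,41,0],0],[[3,41,0],0],[[3,41,0],0],[[3,41,0],0],[[3,41,0],0],[[3,41,0],0]])

```text
time: 13.12
tool_pos: [0.5045, -0.0658, 0.2269]
tcp_rot: [-0.029, -3.136, -0.002]
wrist_force: [0.7, -0.1, -0.6]
width: 1.0
```

>>> drive_tool(steps=[[[3,41,0],0],[[3,41,0],0],[[3,41,0],0],[[3,41,0],0],[[3,41,0],0],[[3,41,0],0],[[3,41,0],0],[[3,41,0],0]])

```text
time: 13.78
tool_pos: [0.4865, 0.2616, 0.2268]
tcp_rot: [-0.028, -3.137, 0.004]
wrist_force: [0.3, -1.2, 0.2]
width: 0.998
```

>>> drive_tool(steps=[[[3,30,0],0],[[3,15,0],-6],[[0,0,0],-6],[[0,0,0],-6],[[0,0,0],-6],[[0,0,0],-6],[[0,0,0],0],[[0,0,0],0]])

```text
time: 14.45
tool_pos: [0.4823, 0.3048, 0.2275]
tcp_rot: [0.781, -3.038, 0.002]
wrist_force: [-0.2, -1.1, -0.1]
width: 1.003
```

Run:
```python
from h import *
pose();_,a=snap("wrist","i1.png");pose()
```

```text
t 14.45 tcp [0.4823 0.3048 0.2275] xyaw -151.19 tilt 0.27 q6 -1.55 F [-0.2 -1.1 -0.1] T [-0.04 -0.04 -0.03] w 1.003
t 14.5 tcp [0.4826 0.3049 0.228 ] xyaw -151.19 tilt 0.22 q6 -1.55 F [0.9 0.  0.5] T [-0.02  0.02 -0.02] w 1.001
```

View pics/i1.png

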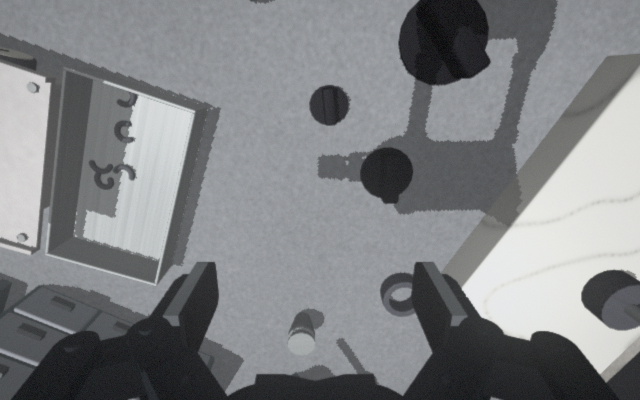

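Pan view: all five chips are inside the pan. The middle cap is at (387,173), the small one at (329,105) and the large one at (443,40). The nut is at (400,293).

Run:
```python
from h import *
im=cv2.imread("pics/i1.png")
c=cv2.resize(im[135:215,345:430],None,fx=7,fy=7,interpolation=cv2.INTER_CUBIC);c=np.clip(c.astype(float)*4,0,255).astype(np.uint8);cv2.imwrite("pics/i2.png",c)
```

```text
(no output)
```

View pics/i2.png

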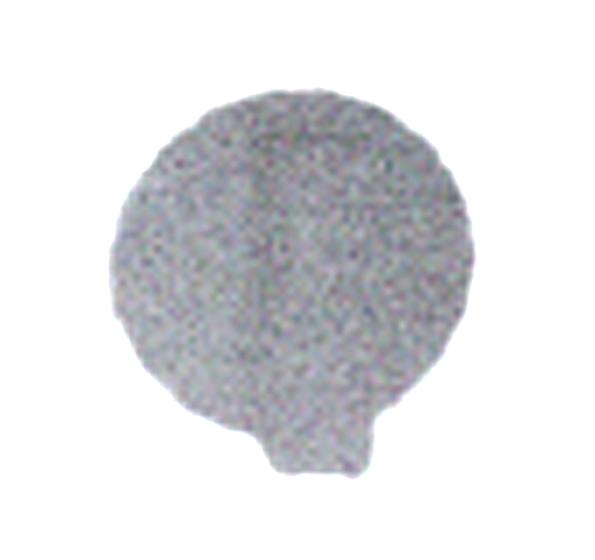

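Run:
```python
from h import *
w=cam("wrist");s=cam("scene");C=lambda u,v:(345+u/7,135+v/7)
c=plane(w,*C(292,262),.018);print(c, np.linalg.norm(plane(w,*C(112,262),.018)-plane(w,*C(473,262),.018)))
e=plane(w,*C(321,472),.046);d=e-c;print("wing end",e,np.hypot(*d[:2]),np.degrees(np.arctan2(d[1],d[0])))
# brim centre in scene
print(tri([(w,*C(292,262)),(s,390+273/5,180+366/5)]))
pose()
for y in (-149,): togo([c[0],c[1],.12])
```

```text
[0.45788563 0.38017661 0.018     ] 0.05515107362078883
wing end [0.47860213 0.39187399 0.046     ] 0.02379079860351017 29.450832949725676
(array([0.45744324, 0.37670734, 0.02478287]), [np.float64(0.0013236088247868425), np.float64(0.0013236088247869438)])
t 14.5 tcp [0.4826 0.3049 0.228 ] xyaw -151.19 tilt 0.22 q6 -1.55 F [0.9 0.  0.5] T [-0.02  0.02 -0.02] w 1.001
tool shift mm [-15.   77.9 108. ]
```

>>> drive_tool(steps=[[[-3,15,0],0],[[-4,25,20],0],[[-5,25,35],0],[[-3,13,30],0],[[0,0,10],0],[[0,0,0],0],[[0,0,0],0]])

```text
time: 15.08
tool_pos: [0.459, 0.3793, 0.1359]
tcp_rot: [0.784, -3.04, 0.002]
wrist_force: [0.0, 0.6, 1.1]
width: 1.004
```

Run:
```python
from h import *
pose();_,im=snap("wrist","i3.png");pose()
c=cv2.resize(im[120:330,200:440],None,fx=3,fy=2.8,interpolation=cv2.INTER_CUBIC);c=np.clip(c.astype(float)*4,0,255).astype(np.uint8);cv2.imwrite("pics/i4.png",c)
```

```text
t 15.08 tcp [0.459  0.3793 0.1359] xyaw -151.07 tilt 0.13 q6 -1.43 F [0.  0.6 1.1] T [-0.   -0.    0.03] w 1.004
t 15.13 tcp [0.4602 0.3798 0.1376] xyaw -151.1 tilt 0.06 q6 -1.43 F [-0.3 -1.2  1.1] T [ 0.01  0.06 -0.01] w 0.999
```

View pics/i3.png

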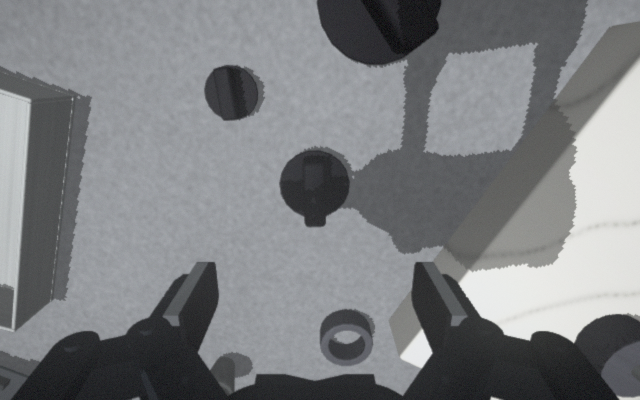

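View pics/i4.png

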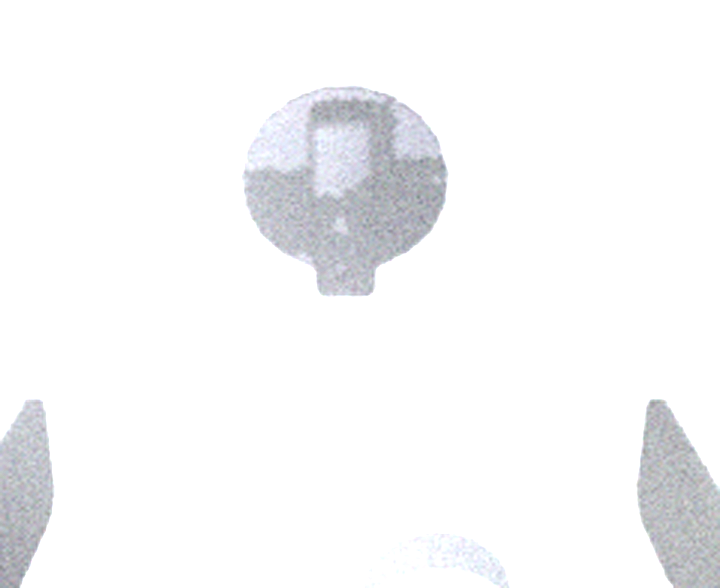

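Run:
```python
from h import *
w=cam("wrist");t,M,_=pose()
# picture pose slightly earlier
w["position"]=w["position"]-(t-np.array([.459,.3793,.1359]))
C=lambda u,v:(200+u/3,120+v/2.8)
A=plane(w,*C(342,122),.046);B=plane(w,*C(347,294),.046);d=B-A;print(A,B,np.linalg.norm(d),np.degrees(np.arctan2(d[1],d[0])),(A+B)/2)
print("brim",plane(w,*C(345,175),.018), np.linalg.norm(plane(w,*C(243,180),.018)-plane(w,*C(447,180),.018)))
togo([*((A+B)/2)[:2],.0225])
```

```text
t 15.13 tcp [0.4602 0.3798 0.1376] xyaw -151.1 tilt 0.06 q6 -1.43 F [-0.3 -1.2  1.1] T [ 0.01  0.06 -0.01] w 0.999
[0.4373318  0.36768807 0.046     ] [0.47794815 0.39152316 0.046     ] 0.04709351595589179 30.405894572488624 [0.45763997 0.37960562 0.046     ]
brim [0.45680422 0.37929188 0.018     ] 0.05444689899668339
tool shift mm [  2.4   1.1 115.1]
```

>>> drive_tool(steps=[[[2,1,15],-1.5],[[0,0,30],0],[[0,0,30],0],[[0,0,20],0],[[0,0,10],0],[[0,0,0],0],[[0,0,0],0]])

```text
time: 15.72
tool_pos: [0.4584, 0.3803, 0.0332]
tcp_rot: [-0.824, 3.03, 0.001]
wrist_force: [1.0, 0.3, 0.3]
width: 1.0
```

Run:
```python
from h import *
pose();togo([.4576,.3796,.024])
```

```text
t 15.72 tcp [0.4584 0.3803 0.0332] xyaw -149.58 tilt 0.12 q6 -1.45 F [1.  0.3 0.3] T [-0.02  0.11  0.02] w 1.0
tool shift mm [ 1.1 -0.2  9.2]
```

>>> drive_tool(steps=[[[1,0,5],0],[[0,0,4],0],[[0,0,0],0],[[0,0,0],0]])

```text
time: 16.05
tool_pos: [0.4565, 0.3797, 0.0232]
tcp_rot: [-0.826, 3.03, 0.0]
wrist_force: [0.7, 0.4, 0.2]
width: 0.999
```

>>> drive_tool(steps=[[[0,0,0],0],[[0,0,0],0],[[0,0,0],0],[[0,0,0],0],[[0,0,0],0],[[0,0,0],0],[[0,0,0],0]], jaw=0, force=80)

```text
time: 16.63
tool_pos: [0.4564, 0.3797, 0.0228]
tcp_rot: [-0.826, 3.031, 0.0]
wrist_force: [1.1, 0.3, 2.5]
width: 0.173
```

Run:
```python
from h import *
pose();snap("wrist","j1.png")
```

```text
t 16.63 tcp [0.4564 0.3797 0.0228] xyaw -149.52 tilt 0.03 q6 -1.45 F [1.1 0.3 2.5] T [ 0.18 -0.12 -0.02] w 0.173
```

View pics/j1.png

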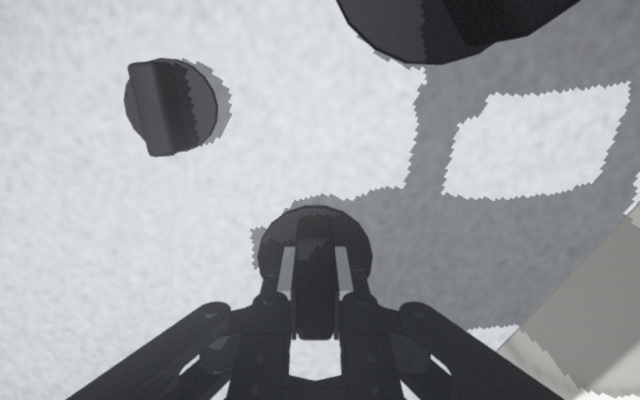

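Run:
```python
from h import *
im=cv2.imread("pics/j1.png")
c=np.clip(cv2.resize(im[190:350,230:400],None,fx=4.4,fy=3.7,interpolation=cv2.INTER_CUBIC).astype(float)*3,0,255).astype(np.uint8);cv2.imwrite("pics/j2.png",c)
w=cam("wrist");t,M,_=pose()
for z in(.015,.02):
    for p in ((315,206),(258,256),(372,252)):
        print(z,(1000*M.T@(plane(w,*p,z)-t)).round(1))
# wing top ends
for p in((318,339),): print((1000*M.T@(plane(w,*p,.046)-t)).round(1))
```

```text
t 16.68 tcp [0.4564 0.3797 0.0228] xyaw -149.52 tilt 0.03 q6 -1.45 F [1.1 0.3 0.5] T [-0.02  0.01  0.03] w 0.172
0.015 [24.7  0.9  7.8]
0.015 [ -2.2 -27.6   7.8]
0.015 [ 0.1 29.3  7.8]
0.02 [26.6  0.9  2.8]
0.02 [  0.7 -26.7   2.8]
0.02 [ 2.8 28.4  2.8]
[-25.7   2.2 -23.2]
```

View pics/j2.png

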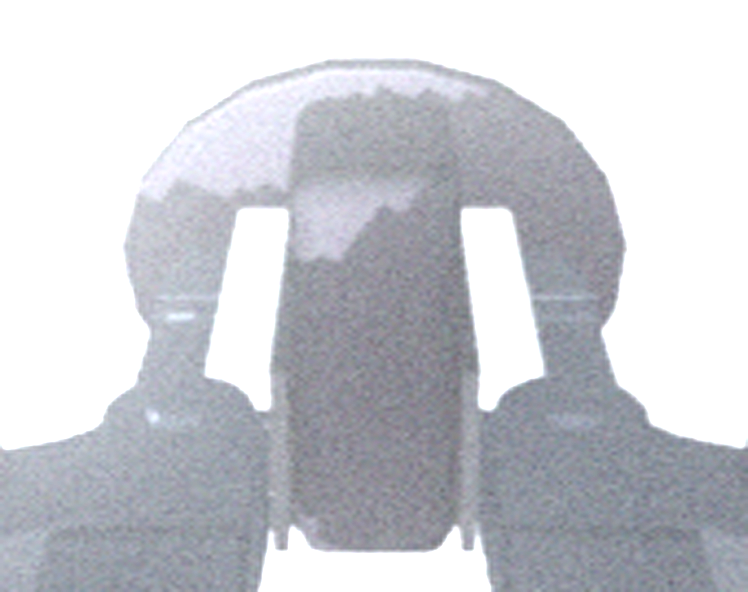

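Run:
```python
from h import *
w=cam("wrist");t,M,_=pose(False)
for p in((230+378/4.4,190+180/3.7),(230+375/4.4,190+550/3.7)): print("wing top end",(1000*M.T@(plane(w,*p,.046)-t)).round(1))
a=dict(w,position=np.array([0.67501906,0.08566073,0.37431751]),R=R.from_rotvec([2.80777631,.001207,-.00333073]).as_matrix())
for p,ang in (((408,223),30),((425,290),-11.5),((388,343),-53)):
    q=plane(a,130+p[0]/2.9,200+p[1]/2.9,.12); r=np.radians(ang); print((q[:2]-.033*np.array([np.cos(r),np.sin(r)])).round(4))
h=np.load("hand.npz")
def camat(t,yaw):
    y=np.radians(yaw);x=np.array([np.cos(y),np.sin(y),0]);z=np.array([0,0,-1.]);Mt=np.stack([x,np.cross(z,x),z],1)
    return dict(w,R=Mt@h["R"],position=np.array(t)+Mt@h["p"])
w3=camat([.6007,.0165,.2445],-170.17);f=camat([.6087,-.0143,.1311],-170.11)
C=lambda u,v:(70+u/3.6,140+v/3.6);G=lambda u,v:(125+u/5.5,115+v/5.5)
m1=[(178,95),(358,97),(505,212),(412,507),(254,507),(110,410)];m2=[(180,99),(345,102),(478,212),(388,502),(238,502),(105,404)]
print(np.mean([tri([(f,*C(*p)),(w3,*G(*q))])[0] for p,q in zip(m1,m2)],0),np.mean([plane(w3,*G(*q),.12) for q in m2],0))
# scene view of flange marks
s=cam("scene");g=lambda u,v:(200+u/4,140+v/4)
print("scene flange ctr",plane(s,*g(243,170),.12))
```

```text
wing top end [ 23.    1.2 -23.2]
wing top end [-25.5   1.  -23.2]
[ 0.6082 -0.0949]
[ 0.6086 -0.0953]
[ 0.609 -0.095]
[ 0.60946832 -0.09350286  0.12062534] [ 0.60981218 -0.09371099  0.12      ]
scene flange ctr [ 0.60865219 -0.09313492  0.12      ]
```

>>> drive_tool(steps=[[[0,0,-10],0],[[0,0,-25],0],[[0,0,-38],0],[[0,0,-40],0],[[2,-10,-40],0],[[5,-20,-30],0],[[8,-35,-10],0],[[9,-40,0],0]])

```text
time: 17.35
tool_pos: [0.4911, 0.2784, 0.2216]
tcp_rot: [-0.828, 3.021, 0.004]
wrist_force: [0.5, -0.3, -1.4]
width: 0.171
```

>>> drive_tool(steps=[[[9,-40,0],0],[[9,-40,0],0],[[9,-40,0],0],[[9,-40,0],0],[[9,-40,0],0],[[9,-40,0],0],[[9,-40,0],0],[[8,-35,0],0]])

```text
time: 18.02
tool_pos: [0.5874, -0.0332, 0.2162]
tcp_rot: [-0.825, 3.031, -0.001]
wrist_force: [-0.1, 0.2, -1.3]
width: 0.17
```

>>> drive_tool(steps=[[[6,-25,0],0],[[3,-12,0],0],[[0,0,0],0],[[0,0,0],0]])

```text
time: 18.35
tool_pos: [0.598, -0.0671, 0.2155]
tcp_rot: [0.823, -3.031, -0.002]
wrist_force: [-0.2, -0.3, -1.3]
width: 0.169
```

Run:
```python
from h import *
pose();togo([.6087,-.0938,.165])
```

```text
t 18.35 tcp [ 0.598  -0.0671  0.2155] xyaw -149.61 tilt 0.07 q6 -2.26 F [-0.2 -0.3 -1.3] T [0.03 0.01 0.  ] w 0.169
tool shift mm [  4.3 -28.6  50.5]
```

>>> drive_tool(steps=[[[2,-12,0],0.4],[[2,-12,10],0],[[0,-5,20],0],[[0,0,15],0],[[0,0,6],0],[[0,0,0],0],[[0,0,0],0],[[0,0,0],0]])

```text
time: 19.02
tool_pos: [0.6102, -0.094, 0.1655]
tcp_rot: [-0.816, 3.032, -0.001]
wrist_force: [0.0, -0.4, -1.3]
width: 0.171
```

Run:
```python
from h import *
pose();togo([.6087,-.0938,.165]);_,im=snap("wrist","k1.png")
snap("scene","k2.png");snap("side","k3.png")
a=cv2.imread("pics/k2.png");b=cv2.imread("pics/k3.png")
f=lambda i,x,y,w,h,k:cv2.resize(i[y:y+h,x:x+w],None,fx=k,fy=k,interpolation=cv2.INTER_CUBIC)
cv2.imwrite("pics/k4.png",np.hstack([f(a,225,140,80,80,4.9),f(b,330,160,80,80,4.9)]))
```

```text
t 19.02 tcp [ 0.6102 -0.094   0.1655] xyaw -149.89 tilt 0.09 q6 -2.29 F [ 0.  -0.4 -1.3] T [-0.05 -0.05  0.03] w 0.171
tool shift mm [1.2 0.9 0.5]
```

View pics/k1.png

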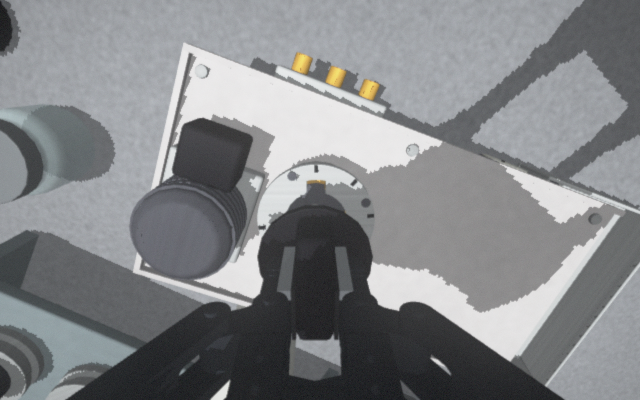

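View pics/k4.png

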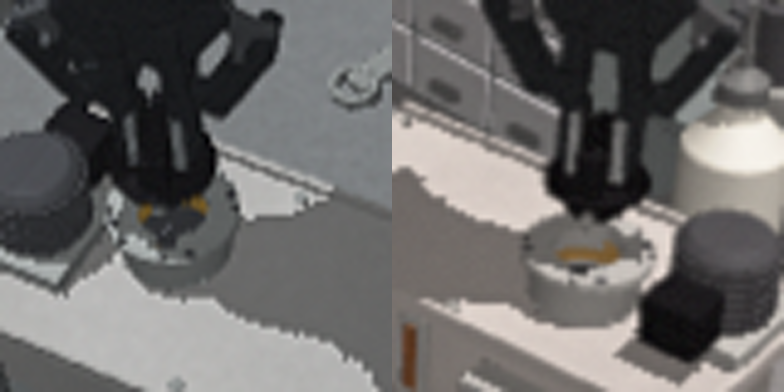

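Run:
```python
from h import *
im=cv2.imread("pics/k1.png");cv2.imwrite("pics/k5.png",cv2.resize(im[150:250,240:395],None,fx=5,fy=5,interpolation=cv2.INTER_CUBIC))
```

```text
(no output)
```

View pics/k5.png

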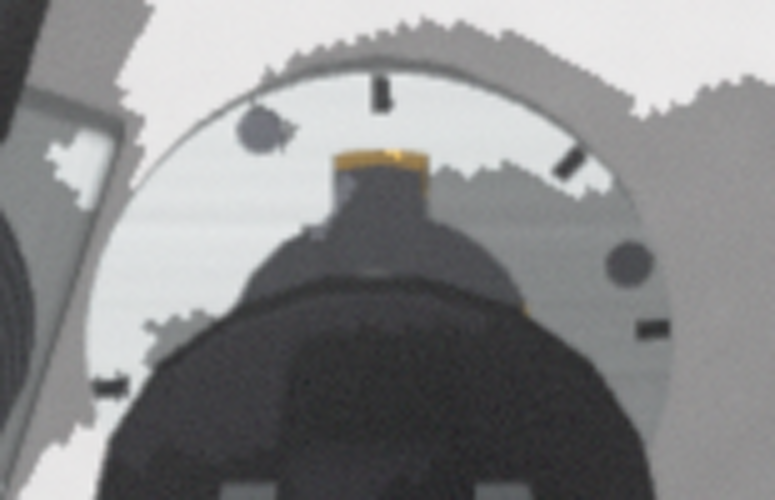

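Run:
```python
from h import *
w=cam("wrist");t,M,yaw=pose()
w["position"]=w["position"]-(t-np.array([.6102,-.0940,.1655]));t=np.array([.6102,-.0940,.1655])
K=lambda u,v:(240+u/5,150+v/5)
for nm,p,ang in (("st",(381,95),209.95),("half",(570,163),168.45),("lock",(653,329),126.9),("l2",(109,387),306.9)):
    r=np.radians(ang);q=plane(w,*K(*p),.12)-np.array([.033*np.cos(r),.033*np.sin(r),0]);print(nm,q.round(4),(1000*M.T@(q-t)).round(1))
a,b=plane(w,*K(333,160),.12),plane(w,*K(428,160),.12);print("notch mid tool",(1000*M.T@((a+b)/2-t)).round(1),np.linalg.norm(a-b))
bt=plane(w,*K(380,276),.1655-.0228+.015);print("brim near lower edge",(1000*M.T@(bt-t)).round(1))
bt=plane(w,*K(380,276),.1655-.0228+.020);print("brim near upper edge",(1000*M.T@(bt-t)).round(1))
```

```text
t 19.17 tcp [ 0.6103 -0.0941  0.166 ] xyaw -149.9 tilt 0.13 q6 -2.29 F [-0.6 -0.2 -0.4] T [-0.01 -0.01  0.02] w 0.165
st [ 0.6098 -0.0926  0.12  ] [-0.3  1.5 45.5]
half [ 0.6096 -0.0926  0.12  ] [-0.1  1.5 45.5]
lock [ 0.6097 -0.0927  0.12  ] [-0.1  1.4 45.5]
l2 [ 0.6096 -0.0927  0.12  ] [-0.   1.5 45.5]
notch mid tool [24.9  1.6 45.5] 0.01098465465704825
brim near lower edge [25.1  1.3  7.8]
brim near upper edge [27.   1.3  2.8]
```

>>> drive_tool(steps=[[[1.1,0.6,6],0],[[0,0,8],0],[[0,0,4],0],[[0,0,2],0],[[0,0,0],0],[[0,0,0],0]])

```text
time: 19.67
tool_pos: [0.608, -0.0942, 0.1441]
tcp_rot: [0.815, -3.033, -0.001]
wrist_force: [0.2, -0.1, -1.8]
width: 0.169
```

Run:
```python
from h import *
pose();togo([.6087,-.0938,.128])
```

```text
t 19.67 tcp [ 0.608  -0.0942  0.1441] xyaw -149.92 tilt 0.05 q6 -2.29 F [ 0.2 -0.1 -1.8] T [ 0.01  0.01 -0.01] w 0.169
tool shift mm [-0.8 -0.1 16.1]
```

>>> drive_tool(steps=[[[-0.8,-0.2,1],0],[[0,0,2],0],[[0,0,2],0],[[0,0,2],0],[[0,0,0],0]])

```text
time: 20.08
tool_pos: [0.6087, -0.0939, 0.137]
tcp_rot: [0.815, -3.033, -0.001]
wrist_force: [0.3, 0.1, -1.2]
width: 0.166
```

Run:
```python
from h import *
pose();togo([.6089,-.0940,.128])
```

```text
t 20.08 tcp [ 0.6087 -0.0939  0.137 ] xyaw -149.93 tilt 0.05 q6 -2.29 F [ 0.3  0.1 -1.2] T [ 0.04  0.05 -0.01] w 0.166
tool shift mm [-0.1 -0.2  9. ]
```

>>> drive_tool(steps=[[[0,0,2],0],[[0,0,2],0],[[0,0,2],0],[[0,0,2],0],[[0,0,1],0],[[0,0,0.5],0],[[0,0,0],0]])

```text
time: 20.67
tool_pos: [0.609, -0.094, 0.128]
tcp_rot: [0.815, -3.034, -0.0]
wrist_force: [-0.5, 0.6, -1.2]
width: 0.171
```

Run:
```python
from h import *
pose();snap("wrist","l1.png")
```

```text
t 20.67 tcp [ 0.609 -0.094  0.128] xyaw -149.93 tilt 0.01 q6 -2.29 F [-0.5  0.6 -1.2] T [-0.05 -0.04 -0.03] w 0.171
```

View pics/l1.png

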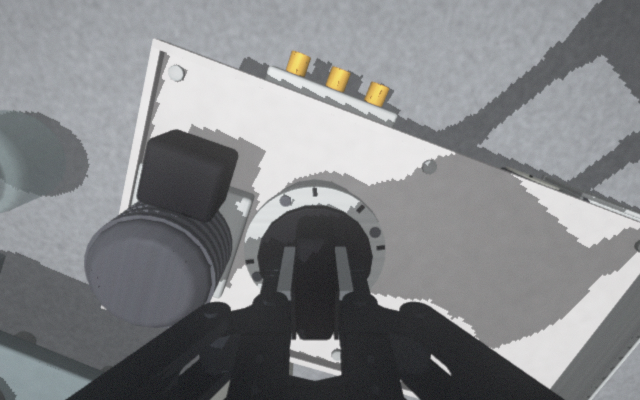

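>>> drive_tool(steps=[[[0,0,0.5],0],[[0,0,0.5],0],[[0,0,0],0],[[0,0,0],0]])

```text
time: 21.05
tool_pos: [0.6093, -0.094, 0.1278]
tcp_rot: [-0.815, 3.033, -0.0]
wrist_force: [-2.5, 0.5, 4.5]
width: 0.171
```

Run:
```python
from h import *
pose()
```

```text
t 21.05 tcp [ 0.6093 -0.094   0.1278] xyaw -149.93 tilt 0.03 q6 -2.29 F [-2.5  0.5  4.5] T [0.15 0.33 0.06] w 0.171
```

>>> drive_tool(steps=[[[0,0,0],0],[[0,0,0],2],[[0,0,0],4],[[0,0,0],4],[[0,0,0],4],[[0,0,0],3],[[0,0,0],2],[[0,0,0],0]], force=100)

```text
time: 21.72
tool_pos: [0.6095, -0.0941, 0.1278]
tcp_rot: [-0.302, 3.126, -0.001]
wrist_force: [-1.3, 0.3, 4.6]
width: 0.164
```

Run:
```python
from h import *
pose();snap("wrist","l2.png")
```

```text
t 21.72 tcp [ 0.6095 -0.0941  0.1278] xyaw -168.97 tilt 0.07 q6 -1.96 F [-1.3  0.3  4.6] T [0.1  0.31 0.04] w 0.164
```

View pics/l2.png

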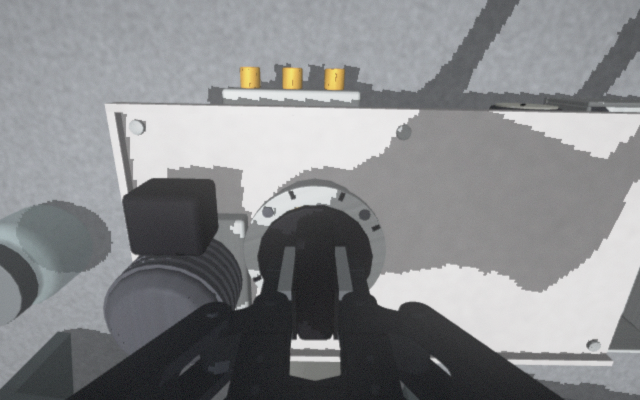

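>>> drive_tool(steps=[[[0,0,0],3],[[0,0,0],4],[[0,0,0],4],[[0,0,0],4],[[0,0,0],4],[[0,0,0],2.5],[[0,0,0],1],[[0,0,0],0]])

```text
time: 22.43
tool_pos: [0.6095, -0.0944, 0.1279]
tcp_rot: [0.312, 3.125, -0.001]
wrist_force: [-1.7, -1.2, 4.9]
width: 0.165
```

Run:
```python
from h import *
pose();snap("wrist","l3.png")
```

```text
t 22.43 tcp [ 0.6095 -0.0944  0.1279] xyaw 168.61 tilt 0.08 q6 -1.57 F [-1.7 -1.2  4.9] T [-0.05  0.29  0.06] w 0.165
```

View pics/l3.png

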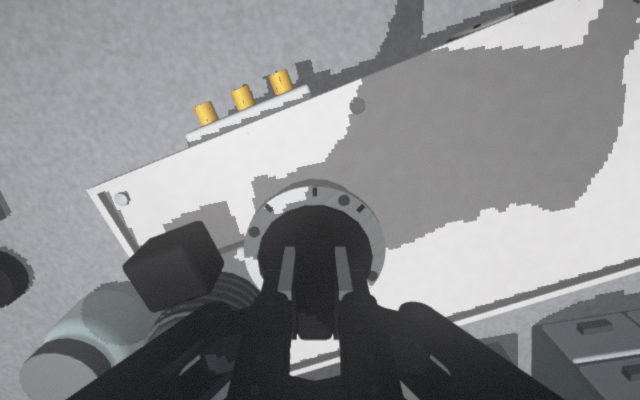

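The half-way mark at (315,190) is now in line with the wing axis (column ~316). I'll hold, then check that the wing is not slipping in the pads and that the chips and scraper are where they should be.

>>> drive_tool(steps=[[[0,0,0],0],[[0,0,0],0],[[0,0,0],0],[[0,0,0],0],[[0,0,0],0],[[0,0,0],0],[[0,0,0],0],[[0,0,0],0]])

```text
time: 23.15
tool_pos: [0.6095, -0.0944, 0.1279]
tcp_rot: [0.311, 3.125, -0.001]
wrist_force: [-2.5, -1.0, 5.1]
width: 0.164
```

Run:
```python
from h import *
pose();_,w=snap("wrist","m1.png");_,b=snap("scene","m2.png")
pose()
c=np.clip(cv2.resize(w[170:350,235:395],None,fx=3.2,fy=3.2,interpolation=cv2.INTER_CUBIC).astype(float)*2.5,0,255).astype(np.uint8);cv2.imwrite("pics/m3.png",c)
cv2.imwrite("pics/m4.png",cv2.resize(b[110:300,160:400],None,fx=3.2,fy=3.1,interpolation=cv2.INTER_CUBIC))
```

```text
t 23.15 tcp [ 0.6095 -0.0944  0.1279] xyaw 168.65 tilt 0.08 q6 -1.57 F [-2.5 -1.   5.1] T [-0.05  0.33  0.08] w 0.164
t 23.25 tcp [ 0.6095 -0.0944  0.1279] xyaw 168.64 tilt 0.08 q6 -1.57 F [-2.3 -1.5  5.4] T [-0.04  0.33  0.08] w 0.162
```

View pics/m3.png

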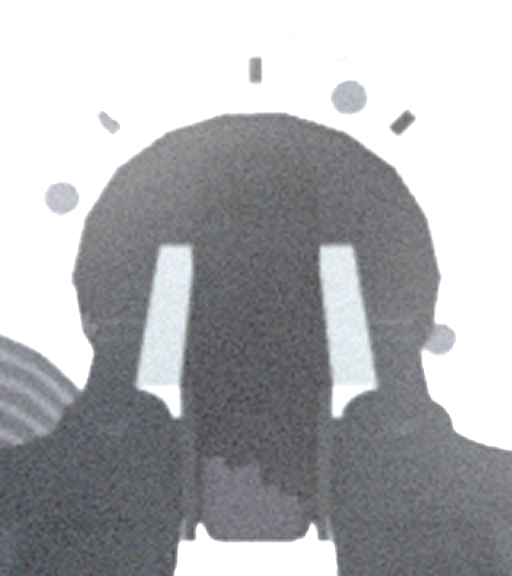

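View pics/m4.png

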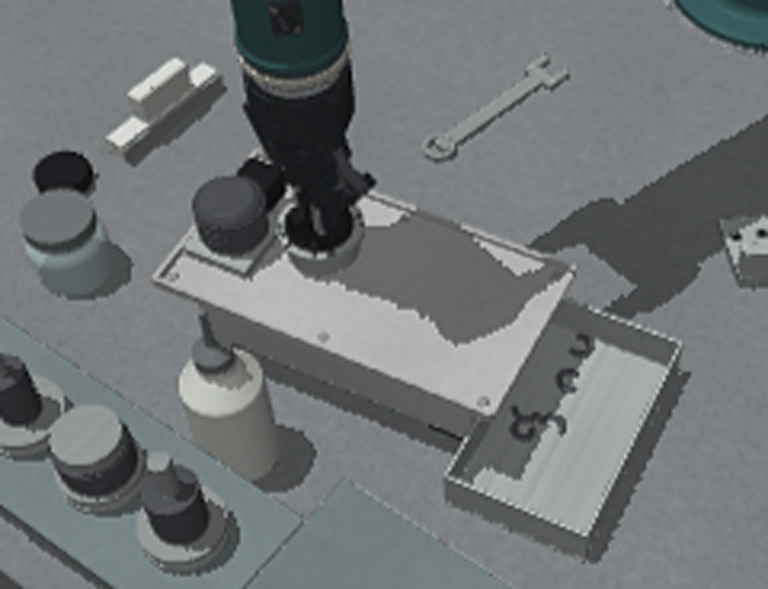

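The close crop shows the wing flush in the pads with the half-way mark on its axis. The scene view shows the chips in the pan and the scraper standing on the bench. The wrist reads 0.08 N·m of twist, which fits the vent spring, so I'm handing in.

Run:
```python
from h import *
print(bot.finish_job());pose()
```

```text
the job is handed in; nothing more can be done
None
the job is handed in; nothing more can be done
```

The job is handed in at about 23 s of the 72 s allowed; the hand-in gives no verdict.

**What I did:**
- **Chips:** I scraped all five into the pan in one stroke.
- **Scraper:** it stands on the bench about 20 mm from where it started, released.
- **Cap:** I picked the middle-sized cap; its brim measured 54 to 55 mm against 56 given. It is seated in the neck, turned clockwise to half-way, and still gripped at 100 N.

**Last checks:**
- **Seating:** the TCP is 127.9 mm up, and 127.8 mm was expected with the brim on the flange. The cap presses down with about 5 N.
- **Turn:** the tool turned 41.4° (0.723 rad) from straight in. The half-way mark lines up with the wing.
- **Hold:** the pose did not change over the last 0.8 s. The wrist shows about 0.08 N·m of twist, which fits the vent spring; I could not read the vent ring or the click directly.
- **Surroundings:** all five chips were counted in the pan before the cap was picked up. In the last scene view the deck is clear, chips are in the pan, and the jar, bottle and plain lid look unmoved. I did not check the nut and collet after picking up the cap.

**Disagreement:** wrist-camera measurements of the neck differed by about 1 mm between views. I cancelled this by measuring cap and neck in the same camera before inserting. The plug went in without contact force.

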